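Fill the drying tray and slide it under the ware shelf

TASK

Stand the last cup, the one left out on the bench, upright on the empty round plaster bat in the drying tray. Then slide the tray along the bench, without lifting it, straight in under the middle of the low ware shelf until it is square and bears lightly, with a few newtons, on the soft-faced stop hidden at the back; feel for the stop and do not ram it. Keep the cups clear of the shelf's underside, do not upset them, leave the other things on the bench alone, and let go with the tray still touching the stop.

Things in the scene. Friction and masses are not known exactly. Their poses are not given: they have to be found in the camera images.
- rack: Fixed low bench-top ware shelf of slate-grey slotted steel angle, 200 deep (x), 380 wide (y), chipboard shelf; corner posts 30 x 30, 125 high, 320 apart at the front. Plywood back and half ends. Origin on the bench under its middle; its own +x points into the shelf, its open front looks along -x. Stock up to 155 high stands on the shelf, over 105 behind its front edge.
- shelf_edge (a point): Middle of the lower front edge of the shelf board: x = -97 mm, y = 0 in the rack's frame, on the underside, 80 mm above the bench (the board is 18 thick, its top 98 above the bench). Its axes are the rack's. A filled tray's highest cup, on the bat, stands 68 mm high.
- stop_zone (a point): Point 10 mm above the bench, under the shelf edge. A rubber-faced stop bar, 220 wide along the rack's y, 8 to 28 above the bench, lies hidden under the shelf; bolted in slots, its face is anywhere from 92 to 132 mm farther in (rack x = -5 to +35 mm), not reported: feel for it. The rubber gives about 2.5 N per mm, 6 mm at most, then it is hard. Rack axes.
- tray: Loose plywood tray, 170 long (x), 250 wide (y), about 0.4 kg, 0.8 filled. Origin mid underside; its +x points to the end that goes in first, roughly as the rack's +x. Floor 6 thick; walls 10 thick, 22 high, front wall (-x) 36 high with a wooden knob. Three cup places in a row at x = +12, y = -75, 0, +75. Starts in front of the shelf, wholly outside, somewhat turned. Slides with 6 to 10 N.
- knob (a point): Middle of the tray's knob: a plain wooden cylinder 28 in diameter, 32 long, its axis along the tray's x; centre 21 above the bench, 106 mm from the tray's origin towards -x and 21 mm in front of the front wall's outer face. Can be pinched from above across the tray's y. Its axes are the tray's.
- cup: The last cup, standing alone on the bench: unglazed off-white cup without handle, 55 high, 56 wide at the rim, 51 wide at 18 mm height, narrowing to a 36 foot, wall 4; 0.11 kg. Origin at the middle of its foot, z up.
- bat: Round flat plaster disc, 69 in diameter, 7 thick, lying loose on the tray floor in one of the three places (which one changes); the last cup goes on its middle. Origin at the middle of its underside, 6 mm above the bench; its top is 13 mm above the bench.
- cup_a: A cup like the last one, standing already on the tray floor in another of the three places. Origin at the middle of its foot.
- cup_b: A cup like the last one, standing already on the tray floor in the remaining place. Origin at the middle of its foot.
- bowl: Bystander: big unglazed off-white bowl, 124 wide, 62 high, beyond the tray. Origin at the middle of its foot.
- jar: Bystander: white screw jar with a black cap, 64 wide, 85 high, beside the shelf's front. Origin at the middle of its underside.
- brush: Bystander: wooden brush about 160 long, lying along its x near the last cup, about 12 high. Origin on the bench under its middle.
- rib: Bystander: dark round wooden throwing rib, 70 across, 8 thick, lying on the bench. Origin at the middle of its underside.
- tiles: Bystander: stack of four red clay tiles, 75 square, 27 high. Origin at the middle of its underside.

How it is judged:
By the outcome, as a careful person would: the job done as asked, in the order asked, and still so for the second after the job is handed in, with the robot touching nothing.
It also fails if it takes over 72 s, if anything falls off the work surface, if the arm or the gripper's body presses on something with over 40 N, if the wrist force passes 120 N, or if a joint passes its speed limit or range.

ROBOT

A 7-joint arm with a two-finger parallel gripper is mounted at the origin on the work surface. World frame = base frame: x ahead of the robot, y to its left, z up, the work surface at z = 0. Lengths are in m, angles in rad, forces in N, time in s.
With the tool pointing down it reaches from about 0.425 to 0.875 m from the base axis. Payload 8.4 kg.
Tool frame: the origin (TCP) lies at the very end of the fingers, on their centre line; the grasp point (between the pads) lies 19 mm behind it (grasp_offset is the distance from the TCP to the grasp point, in m); z points along the fingers, y is the direction in which the jaws open and shut (so a half turn about z gives the same grasp; the last joint's range is limited). The gripper opens to 85 mm and grips with 20 to 120 N. Pads are 22 mm wide; open, the fingers measure 114 mm over their backs; the gripper's body (76 mm by 85 mm) begins 54 mm behind the grasp point. The pads swing forward as they close: fully open they stand 13 mm farther back than shut.
Start: joints at [-1.25, 0.333, 0.04, 1.465, -0.013, 1.343, -0.059], TCP at [0.265, 0.594, 0.231] pointing down, gripper open.
Joint ranges: [-2.58, 2.58], [-0.38, 2.09], [-1.3, 1.39], [0.25, 2.4], [-1.5, 4.64], [0.08, 2.09], [-2.65, 2.65]. Speed limits (rad/s): [2.22, 2.22, 2.79, 2.79, 3.14, 3.14, 3.14].

INTERFACE

Orientations are given as a unit quaternion [w, x, y, z].
In Python, from workcell import get_state, camera, get_calibration, close_job, masks_of, grasp_offset gives the robot as it stands.
- The arm moves only by the shell command python3 -m jog 'ROWS' [FORCE]. ROWS is JSON, a list of rows, each an object of numbers: "grip": the closure, from 0 (fully open) to 1 (shut); "dx", "dy", "dz": the shift along the world's x, y, z scaled (see below); "twist": the turn about the world's z scaled (see below). A call has 1 to 12 rows; each row shifts and turns the commanded pose from where the row before left it; what a row does not reach is not made up. The controller multiplies each number of a shift by 0.25 m and each number of a turn by 0.5 rad. A row lasts 1/10 s, in which the tool goes at most 50 mm and 8.59 degrees, less where a joint would pass 70% of its speed; a pose out of reach is approached as far as the arm can. A call with a number of a shift or a turn outside -1 to 1 is refused whole. A call with a gripper value outside its range is refused whole. The fingers move at their own pace and stop on an object; FORCE is the grip in N (left out, the last holds). Time passes only in rows, so rows that do not move let the fingers close. It gives the time, the measured TCP pose, the force and the opening at its end, in the units of the state.
- get_state(): the state, without advancing time (a new reading comes with each control period).
- camera(name): name is "scene" or "top" or "wrist"; returns (picture, depth): 384x512x3 uint8, red, green, blue; 384x512 float32, m along the optical axis (not along the pixel's ray), 0 where there is no reading.
- get_calibration(name): a dict with "camera_matrix" (3x3 intrinsics, pixels), "R" (3x3) and "t" (3): a world point X has camera coordinates R X + t; the wrist camera has in their place "hand_eye" (4x4, takes a point from camera to tool coordinates, whose origin is the TCP and whose axes are the flange's). Camera axes: x right, y down, z forward; pixel columns grow to the right and rows downward; lengths in m; the calibration is good to about 2 mm. A picture is of the moment at which its call begins: read the wrist's pose just before it. get_calibration takes no time and is no camera call.
- close_job(): hands the job in, once; it reports no verdict.
Trained networks look in the newest picture that a camera, given by its name, has taken for a name from the list of things; names that differ only in an ending like _2 or _b are one class to them, and where a whole thing is asked for, a point or a joint stands for the part that bears it (a point fixed in the world has none). Each returns a list of dicts, best first, with "p" (0 to 1); they miss things now and then, are a little off and sometimes report something else, mostly with a low value. They report only what shows in the picture. A call takes as long as a camera call.
- masks_of(camera, target): "region" (384x512 bool, what is visible of it) and "xy" ([column, row] in pixels, amid what is visible of it).
The state is a dict: "time_s": time; "joints": joint angles; "dq": joint speeds; "tau": joint torques, N m; "position": TCP position; "tool_rot": TCP orientation; "ft_force": force on the tool from outside, world axes, zero at the start; "torque": the same for the moment, N m; "grip_width": opening from 0.0 (shut) to 1.0 (fully open).
Only numpy, scipy, OpenCV 4.12 (cv2) and the standard library are available. Lean on these libraries where they do the work, as an engineer would, in place of code of your own. Each camera call takes 0.05 s, during which the arm holds its last target.

## Working session

There is one attempt and no reset: what is moved stays moved. The work goes in short steps, Python scripts to look and compute and a shell command to move; the robot and the scene stay as the last step left them, time stands still between calls to the robot, and variables do not carry over. Pictures are saved under pics/ and viewed, and the job is handed in when it is done.

```bash
mkdir -p pics; ls
python3 - <<'E'
from workcell import *
import cv2,numpy as np
s=get_state();print(s, grasp_offset if not callable(grasp_offset) else grasp_offset())
for n in ["scene","top"]:
    p,d=camera(n);cv2.imwrite(f"pics/{n}0.png",p[:,:,::-1]);np.savez(f"{n}0.npz",p=p,d=d)
    print(n,get_calibration(n))
print(get_calibration("wrist"))
E
```

```text
pics
{'time_s': 0.0, 'joints': array([-1.25019001,  0.3339324 ,  0.0398636 ,  1.46625362, -0.01338949,
        1.34330987, -0.05851509]), 'dq': array([-0.00196855,  0.00059441, -0.00054528,  0.00054939,  0.00159119,
       -0.0007145 , -0.00070943]), 'tau': array([-1.68017432e-04, -6.58551836e+01,  1.36528127e+00, -4.05565095e+01,
        1.67812634e-02,  1.25533232e-02, -1.77539886e-05]), 'position': array([0.26476862, 0.59313581, 0.23041587]), 'tool_rot': array([-1.12059023e-04,  2.08374931e-01,  9.78048679e-01, -8.11033756e-04]), 'ft_force': array([-1.23237661,  1.3434334 , -0.26569238]), 'torque': array([-0.03283423, -0.0097263 , -0.01407065]), 'grip_width': 0.9995492353447765} 0.0187
scene {'camera_matrix': array([[427.17688049,   0.        , 249.6340484 ],
       [  0.        , 427.17688049, 190.56801507],
       [  0.        ,   0.        ,   1.        ]]), 'R': array([[-0.56407664,  0.82571957,  0.0021756 ],
       [ 0.42122014,  0.29001374, -0.85934022],
       [-0.71020499, -0.48381734, -0.51139969]]), 't': array([ 0.40106427, -0.13370132,  1.42071408])}
top {'camera_matrix
[... 188 characters left out ...]
997905 , -0.01516714],
       [-0.9938894 ,  0.01532165, -0.10931194],
       [ 0.10952143,  0.01357203, -0.99389177]]), 't': array([-0.0969457 ,  0.56887402,  1.0704384 ])}
{'camera_matrix': array([[284.13540336,   0.        , 254.3111507 ],
       [  0.        , 284.13540336, 192.36987153],
       [  0.        ,   0.        ,   1.        ]]), 'hand_eye': array([[-3.11044332e-04, -9.45037293e-01, -3.26962412e-01,
         8.34123875e-02],
       [ 9.99999899e-01, -1.87718753e-04, -4.08741414e-04,
        -1.92938447e-04],
       [ 3.24898903e-04, -3.26962506e-01,  9.45037255e-01,
        -1.43646441e-01],
       [ 0.00000000e+00,  0.00000000e+00,  0.00000000e+00,
         1.00000000e+00]])}
```

View pics/top0.png

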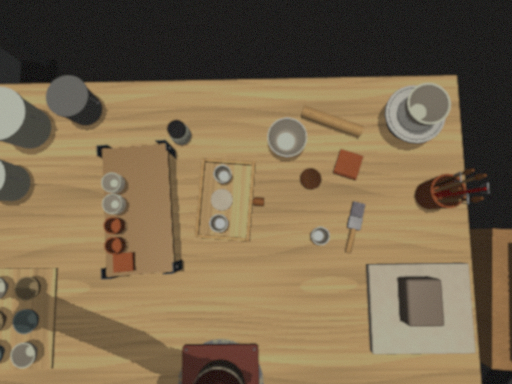

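View pics/scene0.png

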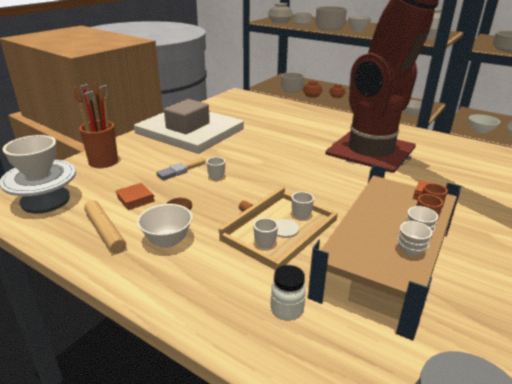

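```bash
cat > h.py <<'E'
from workcell import *
import cv2,numpy as np
from scipy.spatial.transform import Rotation as Ro
def cloud(n,d,st=None):
    c=get_calibration(n);K=c["camera_matrix"]
    v,u=np.mgrid[0:384,0:512]
    X=np.stack([(u-K[0,2])/K[0,0]*d,(v-K[1,2])/K[1,1]*d,d],-1)
    if n=="wrist":
        H=c["hand_eye"];T=X@H[:3,:3].T+H[:3,3]
        q=st["tool_rot"];R=Ro.from_quat([q[1],q[2],q[3],q[0]]).as_matrix()
        W=T@R.T+st["position"]
    else: W=(X-c["t"])@c["R"]
    W[d<=0]=np.nan
    return W
E
python3 - <<'E'
from h import *
st=get_state()
R=Ro.from_quat(np.roll(st["tool_rot"],-1)).as_matrix();print("toolR",R.round(3))
for n in ["top","scene"]:
    p,d=camera(n);W=cloud(n,d)
    np.savez(n+"0.npz",p=p,d=d,W=W)
    for t in ["cup","bat","tray","knob","rack","bowl","jar","brush","rib","tiles"]:
        for m in masks_of(n,t)[:4]:
            r=m["region"]&np.isfinite(W[...,0])
            if r.sum()<5: continue
            P=W[r]; print(n,t,round(m["p"],2),m["xy"],r.sum(),np.median(P,0).round(3),"min",np.percentile(P,2,0).round(3),"max",np.percentile(P,98,0).round(3))
E
```

```text
toolR [[-0.913  0.408 -0.   ]
 [ 0.408  0.913 -0.001]
 [-0.    -0.001 -1.   ]]
top cup 0.86 [322.2, 236.6] 275 [ 0.436 -0.311  0.016] min [ 0.413 -0.33   0.002] max [ 0.462 -0.28   0.056]
top cup 0.77 [218.9, 223.2] 279 [0.48  0.003 0.02 ] min [ 0.454 -0.026  0.005] max [0.504 0.028 0.064]
top cup 0.58 [221.8, 171.8] 236 [ 0.634 -0.011  0.022] min [ 0.603 -0.039  0.008] max [0.652 0.009 0.062]
top bat 0.94 [219.7, 201.1] 350 [ 0.555 -0.004  0.012] min [ 0.524 -0.035  0.008] max [0.587 0.025 0.016]
top tray 0.67 [230.1, 200.6] 3729 [ 0.551 -0.035  0.006] min [ 0.433 -0.113 -0.001] max [0.676 0.07  0.038]
top knob 0.97 [235.6, 199.3] 3548 [ 0.552 -0.037  0.006] min [ 0.434 -0.114  0.001] max [0.676 0.067 0.037]
top rack 0.9 [139.1, 210.1] 9139 [0.518 0.229 0.098] min [0.34  0.128 0.081] max [0.706 0.328 0.149]
top rack 0.24 [353.2, 220.2] 556 [ 0.478 -0.416  0.017] min [ 0.389 -0.449 -0.001] max [ 0.536 -0.392  0.022]
top bowl 0.65 [224.1, 197.0] 362 [ 0.555 -0.007  0.012] min [ 0.525 -0.038  0.008] max [0.584 0.025 0.016]
top jar 0.69 [177.0, 129.9] 494 [0.757 0.117 0.082] min [ 0.734
[... 1085 characters left out ...]
438 -0.119  0.004] max [0.686 0.073 0.038]
scene rack 0.98 [390.6, 245.8] 14327 [0.619 0.249 0.099] min [0.343 0.138 0.013] max [0.722 0.339 0.151]
scene bowl 0.83 [164.5, 224.7] 1778 [ 0.73  -0.227  0.043] min [ 0.685 -0.268  0.01 ] max [ 0.798 -0.155  0.065]
scene jar 0.74 [287.6, 293.2] 1670 [0.787 0.133 0.061] min [0.745 0.1   0.006] max [0.799 0.156 0.088]
scene brush 0.65 [177.5, 169.1] 444 [ 0.487 -0.411  0.018] min [ 0.396 -0.449  0.003] max [ 0.543 -0.39   0.024]
scene brush 0.4 [164.6, 226.7] 1783 [ 0.731 -0.228  0.043] min [ 0.685 -0.268  0.01 ] max [ 0.798 -0.155  0.065]
scene rib 0.47 [181.1, 201.9] 181 [ 0.609 -0.289  0.01 ] min [ 0.583 -0.32   0.002] max [ 0.652 -0.245  0.034]
```

Run:
```python
from h import *
def rect(P,l):
    r=cv2.minAreaRect((P[:,:2]*1000).astype(np.float32)); print(l,len(P),r)
def circ(P,l,lo=None):
    x=P[:,:2];A=np.c_[2*x,np.ones(len(x))];s=np.linalg.lstsq(A,(x**2).sum(1),rcond=None)[0]
    print(l,len(P),s[:2].round(4),np.sqrt(s[2]+s[:2]@s[:2]).round(4))
for n in ["top","scene"]:
    z=np.load(n+"0.npz");W=z["W"];p=z["p"]
    X,Y,Z=np.moveaxis(W,-1,0)
    m=(abs(Z-.098)<.006)&(X>.32)&(X<.74)&(Y>.11)&(Y<.36)
    mm=cv2.morphologyEx(m.astype(np.uint8),cv2.MORPH_OPEN,np.ones((3,3)))>0
    rect(W[mm],n+" shelf")
    # front edge fit: for bins in x, min Y
    P=W[mm];
    e=[]
    for a in np.arange(.36,.70,.01):
        q=P[(P[:,0]>=a)&(P[:,0]<a+.01)]
        if len(q)>5:e.append((a+.005,np.percentile(q[:,1],1)))
    e=np.array(e);c=np.polyfit(e[:,0],e[:,1],1);r=e[:,1]-np.polyval(c,e[:,0]);k=abs(r)<.005;c=np.polyfit(e[k,0],e[k,1],1);print("front edge slope deg",np.degrees(np.arctan(c[0])),"y at .52",np.polyval(c,.52),r.std())
    # posts
    m=(Z>.108)&(Z<.135)&(X>.32)&(X<.74)&(Y>.11)&(Y<.36)
    N,L,S,C=cv2.connectedComponentsWithStats(m.astype(np.uint8))
    for i in range(1,N):
        if S[i,4]>8:
            P=W[L==i];print("post?",S[i,4],np.median(P,0).round(3),P.min(0).round(3),P.max(0).round(3),p[L==i].mean(0).round())
    # tray walls
    m=(Z>.012)&(Z<.040)&(X>.40)&(X<.71)&(Y>-.14)&(Y<.10)
    rect(W[(Z>.015)&(Z<.027)&(X>.40)&(X<.71)&(Y>-.14)&(Y<.10)],n+" tray")
    rect(W[(Z>.031)&(Z<.041)&(X>.40)&(X<.71)&(Y>-.14)&(Y<-.05)],n+" front wall")
    for c in [(.44,-.305),(.483,.001),(.63,-.012)]:
        k=(np.hypot(X-c[0],Y-c[1])<.04)&(Z>.049)&(Z<.07); 
        rim=W[k];circ(rim,"rim")
        print(rim[:,:2].min(0),rim[:,:2].max(0),(rim[:,:2].min(0)+rim[:,:2].max(0))/2)
```

```text
top shelf 6701 ((523.6915893554688, 232.2039794921875), (379.3188781738281, 198.21316528320312), 4.125034332275391)
front edge slope deg 3.898491731591544 y at .52 0.1346606831450522 0.001454116545356465
post? 49 [0.716 0.146 0.121] [0.689 0.141 0.108] [0.719 0.172 0.129] [71. 65. 55.]
post? 62 [0.703 0.34  0.12 ] [0.675 0.314 0.108] [0.708 0.343 0.128] [59. 56. 47.]
post? 85 [0.595 0.29  0.129] [0.58  0.276 0.125] [0.611 0.303 0.135] [155. 154. 136.]
post? 49 [0.585 0.266 0.124] [0.567 0.261 0.115] [0.615 0.293 0.135] [112. 103.  88.]
post? 44 [0.528 0.262 0.124] [0.507 0.257 0.112] [0.558 0.289 0.135] [113. 102.  86.]
post? 94 [0.535 0.287 0.13 ] [0.517 0.271 0.124] [0.549 0.299 0.135] [154. 152. 135.]
post? 97 [0.476 0.296 0.114] [0.456 0.281 0.108] [0.493 0.303 0.135] [100.  56.  35.]
post? 54 [0.471 0.262 0.123] [0.45  0.258 0.111] [0.496 0.283 0.135] [78. 56. 39.]
post? 450 [0.375 0.258 0.121] [0.345 0.231 0.108] [0.442 0.29  0.135] [129.  75.  47.]
post? 97 [0.417 0.293 0.116] [0.4   0.274 0.108] [0.437 0.299 0.134] [99. 55. 34.]
post? 43 [0.344 0.119 0.122] [0.338 0.116 0.108
[... 1877 characters left out ...]
 [0.725 0.175 0.128] [57. 57. 56.]
post? 233 [0.709 0.332 0.119] [0.678 0.314 0.108] [0.713 0.345 0.128] [52. 54. 54.]
scene tray 1406 ((556.023681640625, -33.587646484375), (205.50210571289062, 252.83651733398438), 84.60797119140625)
scene front wall 421 ((548.7909545898438, -113.70014953613281), (47.05668258666992, 252.3065643310547), 84.92928314208984)
rim 112 [ 0.4402 -0.3046] 0.0258
[ 0.41067139 -0.33358992] [ 0.47012365 -0.27692646] [ 0.44039752 -0.30525819]
rim 247 [ 4.828e-01 -2.000e-04] 0.0255
[ 0.4546767  -0.02707869] [0.51085968 0.02664579] [ 4.82768191e-01 -2.16448237e-04]
rim 283 [ 0.6324 -0.0123] 0.0255
[ 0.60347783 -0.04007482] [0.65967954 0.01475556] [ 0.63157869 -0.01265963]
```

```bash
python3 -m jog '[{"dx":0.08,"dy":-0.15,"dz":0.02,"twist":-0.15,"grip":0},{"dx":0.08,"dy":-0.15,"dz":0.02,"twist":-0.15},{"dx":0.08,"dy":-0.15,"dz":0.02,"twist":-0.15},{"dx":0.08,"dy":-0.15,"dz":0.02,"twist":-0.15},{"dx":0.08,"dy":-0.15,"dz":0.02,"twist":-0.15},{"dx":0.08,"dy":-0.15,"dz":0.02,"twist":-0.15},{"dx":0.08,"dy":-0.15,"dz":0.02,"twist":-0.15},{"dx":0.08,"dy":-0.15,"dz":0.02,"twist":-0.15},{"dx":0.08,"dy":-0.15,"dz":0.02,"twist":-0.15},{"dx":0.08,"dy":-0.15,"dz":0.02,"twist":-0.15}]'
```

```text
$[1]: bad value
```

```bash
python3 -m jog '[{"dx":0.06,"dy":-0.16,"dz":0.02,"twist":-0.15},{"dx":0.06,"dy":-0.16,"dz":0.02,"twist":-0.15},{"dx":0.06,"dy":-0.16,"dz":0.02,"twist":-0.15},{"dx":0.06,"dy":-0.16,"dz":0.02,"twist":-0.15},{"dx":0.06,"dy":-0.16,"dz":0.02,"twist":-0.15},{"dx":0.06,"dy":-0.16,"dz":0.02,"twist":-0.15},{"dx":0}]'
```

```text
$[0]: bad value
```

```bash
python3 -m jog '[{"dx":0.08,"dy":-0.15,"dz":0.02,"twist":-0.15,"grip":0},{"dx":0.08,"dy":-0.15,"dz":0.02,"twist":-0.15,"grip":0},{"dx":0.08,"dy":-0.15,"dz":0.02,"twist":-0.15,"grip":0}]'
```

```text
time_s: 1.5
position: [0.3254, 0.4797, 0.2463]
tool_rot: [0.0, 0.318, 0.948, -0.0]
ft_force: [0.6, -0.2, 0.2]
grip_width: 1.005
```

```bash
python3 -m jog '[{"dx":0.07,"dy":-0.15,"dz":0.02,"twist":-0.16,"grip":0},{"dx":0.07,"dy":-0.15,"dz":0.02,"twist":-0.16,"grip":0},{"dx":0.07,"dy":-0.15,"dz":0.02,"twist":-0.16,"grip":0},{"dx":0.07,"dy":-0.15,"dz":0.02,"twist":-0.16,"grip":0},{"dx":0.07,"dy":-0.15,"dz":0.02,"twist":-0.16,"grip":0},{"dx":0.07,"dy":-0.15,"dz":0.02,"twist":-0.16,"grip":0},{"dx":0.07,"dy":-0.15,"dz":0.02,"twist":-0.16,"grip":0},{"dx":0.07,"dy":-0.15,"dz":0.02,"twist":-0.16,"grip":0},{"dx":0.07,"dy":-0.15,"dz":0.02,"twist":-0.16,"grip":0},{"dx":0.07,"dy":-0.15,"dz":0.02,"twist":-0.16,"grip":0},{"dx":0.07,"dy":-0.15,"dz":0.02,"twist":-0.16,"grip":0},{"dx":0.07,"dy":-0.15,"dz":0.02,"twist":-0.16,"grip":0}]' &&  python3 -m jog '[{"dx":0.04,"dy":-0.12,"dz":0,"twist":-0.1,"grip":0},{"dx":0,"dy":0,"dz":0,"twist":0,"grip":0},{"dx":0,"dy":0,"dz":0,"twist":0,"grip":0}]'
python3 - <<'E'
from h import *
st=get_state();p,d=camera("wrist");W=cloud("wrist",d,st);np.savez("w1.npz",W=W,p=p);cv2.imwrite("pics/w1.png",p[:,:,::-1]);print(st["position"],st["tool_rot"],st["joints"])
E
```

```text
time_s: 2.7
position: [0.5354, 0.0294, 0.3069]
tool_rot: [0.0, 0.72, 0.694, 0.0]
ft_force: [0.7, 0.6, -0.4]
grip_width: 0.999
time_s: 3.0
position: [0.5449, 0.0006, 0.3063]
tool_rot: [-0.0, 0.737, 0.676, -0.0]
ft_force: [-0.5, 0.7, -0.2]
grip_width: 0.998
[0.54488312 0.0006405  0.30626594] [-1.36120537e-04  7.36551507e-01  6.76381445e-01 -7.14729507e-06] [-0.64759413  0.08353341  0.61056812  1.63035468 -0.04844817  1.44308062
 -0.11760033]
```

View pics/w1.png

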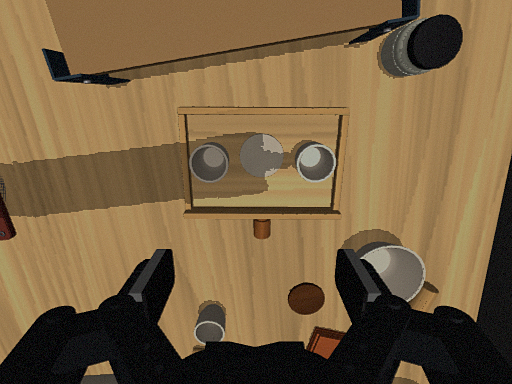

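```bash
cat >> h.py <<'E'
def rect(P,l):
    r=cv2.minAreaRect((P[:,:2]*1000).astype(np.float32)); print(l,len(P),np.round(np.r_[r[0],r[1],r[2]],1))
def circ(P,l):
    x=P[:,:2]
    A=np.c_[2*x,np.ones(len(x))];s=np.linalg.lstsq(A,(x**2).sum(1),rcond=None)[0]
    c,ra=cv2.minEnclosingCircle((x*1000).astype(np.float32))
    print(l,len(P),s[:2].round(4),np.sqrt(s[2]+s[:2]@s[:2]).round(4),"enc",np.round(c,1),round(ra,1),"z",np.percentile(P[:,2],[2,50,98]).round(4))
E
python3 - <<'E'
from h import *
z=np.load("w1.npz");W=z["W"];p=z["p"];X,Y,Z=np.moveaxis(W,-1,0)
print("bench z",np.nanmedian(Z[(X>.48)&(X<.6)&(Y>-.2)&(Y<-.15)]),"shelf",np.nanmedian(Z[10:40,200:350]))
B=lambda a,b,c,e:(X>a)&(X<b)&(Y>c)&(Y<e)
rect(W[(Z>.015)&(Z<.028)&B(.4,.71,-.16,.1)],"tray walls+knob")
rect(W[(Z>.030)&(Z<.041)&B(.4,.71,-.16,-.05)],"front wall")
rect(W[(Z>.012)&(Z<.045)&B(.52,.58,-.16,-.108)],"knob")
for c in [(.44,-.305),(.481,.0),(.63,-.012)]:
    k=(np.hypot(X-c[0],Y-c[1])<.045)&(Z>(.05 if c[1]<-.1 else .057))&(Z<.07);circ(W[k],"rim")
m=masks_of("wrist","bat")
for q in m[:2]:
    r=q["region"]&np.isfinite(X);print(q["p"],q["xy"]);circ(W[r],"bat");print(np.median(W[r],0))
r=(np.hypot(X-.556,Y+.004)<.042)&(Z>.0105)&(Z<.0155);circ(W[r],"bat2")
m=(abs(Z-.098)<.005)&B(.3,.75,.1,.36)
P=W[m];e=[]
for a in np.arange(.37,.69,.01):
    q=P[(P[:,0]>=a)&(P[:,0]<a+.01)]
    if len(q)>5:e.append((a+.005,np.percentile(q[:,1],1)))
e=np.array(e);c=np.polyfit(e[:,0],e[:,1],1);print("edge deg",np.degrees(np.arctan(c[0])),np.polyval(c,.52))
for a,b in [(.3,.4),(.65,.75)]:
    m=(Z>.105)&(Z<.135)&B(a,b,.1,.2);print("post",W[m].min(0),W[m].max(0))
E
```

```text
bench z 0.001308323577795617 shelf 0.09899343372728364
tray walls+knob 3913 [555.3 -36.6 204.8 250.5  84.9]
front wall 1364 [ 547.6 -116.6   47.1  248.3   84.7]
knob 306 [ 547.8 -124.1   31.8   26.8   86.3]
rim 261 [ 0.439  -0.3056] 0.0255 enc [ 438.4 -306.8] 28.5 z [0.0503 0.0552 0.0573]
rim 372 [ 0.4817 -0.0017] 0.0256 enc [481.4  -1.9] 27.7 z [0.0575 0.0617 0.0635]
rim 385 [ 0.6305 -0.014 ] 0.0255 enc [630.7 -14.5] 27.7 z [0.0576 0.0619 0.0636]
0.75 [259.5, 153.9]
bat 1574 [ 0.5565 -0.0066] 0.0248 enc [556.4  -8. ] 36.2 z [0.0073 0.0141 0.0159]
[ 0.55645778 -0.00579189  0.01409343]
0.59 [398.4, 266.5]
bat 2476 [ 0.7165 -0.1721] 0.0785 enc [ 722.3 -131.9] 180.9 z [0.0081 0.0381 0.0644]
[ 0.77350555 -0.21582132  0.03812969]
bat2 1408 [ 0.5561 -0.0065] 0.0242 enc [555.9  -7.1] 34.4 z [0.0123 0.0141 0.0154]
edge deg 4.0135640093478875 0.1321538272424465
post [0.33898239 0.11552254 0.10500665] [0.37272787 0.14699108 0.1282517 ]
post [0.6906048  0.13943275 0.10509992] [0.72261055 0.16223965 0.12836944]
```

```bash
python3 -m jog '[{"dx":-0.035,"dy":-0.102,"dz":-0.02,"twist":-0.262,"grip":0},{"dx":-0.035,"dy":-0.102,"dz":-0.02,"twist":-0.262,"grip":0},{"dx":-0.035,"dy":-0.102,"dz":-0.02,"twist":-0.262,"grip":0},{"dx":-0.035,"dy":-0.102,"dz":-0.02,"twist":-0.262,"grip":0},{"dx":-0.035,"dy":-0.102,"dz":-0.02,"twist":-0.262,"grip":0},{"dx":-0.035,"dy":-0.102,"dz":-0.02,"twist":-0.262,"grip":0},{"dx":-0.035,"dy":-0.102,"dz":-0.02,"twist":-0.262,"grip":0},{"dx":-0.035,"dy":-0.102,"dz":-0.02,"twist":-0.262,"grip":0},{"dx":-0.035,"dy":-0.102,"dz":-0.02,"twist":-0.262,"grip":0},{"dx":-0.035,"dy":-0.102,"dz":-0.02,"twist":-0.262,"grip":0},{"dx":-0.035,"dy":-0.102,"dz":-0.02,"twist":-0.262,"grip":0},{"dx":-0.035,"dy":-0.102,"dz":-0.02,"twist":-0.262,"grip":0}]' &&  python3 -m jog '[{"dx":0,"dy":0,"dz":-0.1,"twist":0,"grip":0},{"dx":0,"dy":0,"dz":-0.1,"twist":0,"grip":0},{"dx":0,"dy":0,"dz":-0.1,"twist":0,"grip":0},{"dx":0,"dy":0,"dz":0,"twist":0,"grip":0},{"dx":0,"dy":0,"dz":0,"twist":0,"grip":0}]'
python3 - <<'E'
from h import *
st=get_state();p,d=camera("wrist");W=cloud("wrist",d,st);np.savez("w2.npz",W=W,p=p);cv2.imwrite("pics/w2.png",p[:,:,::-1]);print(st["position"],st["tool_rot"],st["joints"])
X,Y,Z=np.moveaxis(W,-1,0)
k=(np.hypot(X-.439,Y+.306)<.045)&(Z>.05)&(Z<.07);circ(W[k],"rim")
q=st["tool_rot"];print("yaw",np.degrees(2*np.arctan2(q[2],q[1])))
E
```

```text
time_s: 4.3
position: [0.4403, -0.3043, 0.2462]
tool_rot: [-0.0, 0.999, -0.044, 0.0]
ft_force: [1.2, 1.4, -0.1]
grip_width: 1.002
time_s: 4.8
position: [0.4403, -0.3042, 0.1717]
tool_rot: [-0.0, 0.999, -0.042, -0.0]
ft_force: [0.7, -0.2, 0.7]
grip_width: 1.003
[ 0.44032167 -0.30415313  0.17174022] [-1.25449518e-04  9.99125563e-01 -4.18094228e-02 -2.56712760e-04] [-0.30501899  0.1885417   0.93144435  1.85834197 -0.1636459   1.17526689
 -0.9729755 ]
rim 819 [ 0.4391 -0.3072] 0.0255 enc [ 438.7 -307. ] 27.8 z [0.0505 0.0556 0.057 ]
yaw -4.792404039415572
```

View pics/w2.png

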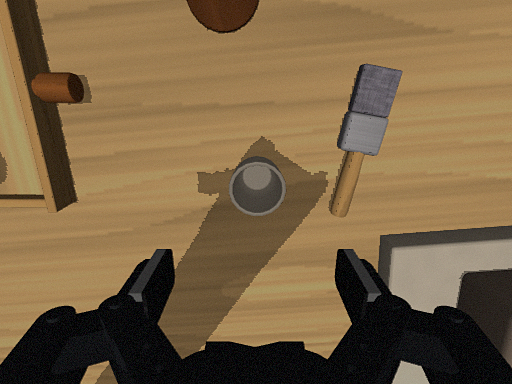

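```bash
python3 -m jog '[{"dx":-0.005,"dy":-0.012,"dz":-0.15,"twist":0,"grip":0},{"dx":0,"dy":0,"dz":-0.15,"twist":0,"grip":0},{"dx":0,"dy":0,"dz":-0.12,"twist":0,"grip":0},{"dx":0,"dy":0,"dz":-0.1,"twist":0,"grip":0},{"dx":0,"dy":0,"dz":-0.08,"twist":0,"grip":0},{"dx":0,"dy":0,"dz":-0.04,"twist":0,"grip":0},{"dx":0,"dy":0,"dz":0,"twist":0,"grip":0},{"dx":0,"dy":0,"dz":0,"twist":0,"grip":0.2},{"dx":0,"dy":0,"dz":0,"twist":0,"grip":0.3},{"dx":0,"dy":0,"dz":0,"twist":0,"grip":0.5},{"dx":0,"dy":0,"dz":0,"twist":0,"grip":0.7},{"dx":0,"dy":0,"dz":0,"twist":0,"grip":0.7}]' 25;python3 -m jog '[{"dx":0,"dy":0,"dz":0,"twist":0,"grip":0.7},{"dx":0,"dy":0,"dz":0,"twist":0,"grip":0.7},{"dx":0,"dy":0,"dz":0,"twist":0,"grip":0.7}]'
```

```text
time_s: 6.05
position: [0.4399, -0.3081, 0.0128]
tool_rot: [-0.0, 0.999, -0.042, 0.001]
ft_force: [-0.5, 2.6, 7.8]
grip_width: 0.646
time_s: 6.35
position: [0.4399, -0.3081, 0.0128]
tool_rot: [-0.0, 0.999, -0.042, 0.001]
ft_force: [-0.4, 2.1, 8.7]
grip_width: 0.65
```

```bash
python3 -m jog '[{"dx":0,"dy":0,"dz":0.02,"twist":0,"grip":0.7},{"dx":0,"dy":0,"dz":0.06,"twist":0,"grip":0.7},{"dx":0,"dy":0,"dz":0.1,"twist":0,"grip":0.7},{"dx":0,"dy":0,"dz":0.12,"twist":0,"grip":0.7},{"dx":0,"dy":0,"dz":0.1,"twist":0,"grip":0.7},{"dx":0,"dy":0,"dz":0,"twist":0,"grip":0.7},{"dx":0,"dy":0,"dz":0,"twist":0,"grip":0.7}]'
python3 - <<'E'
from h import *
st=get_state();p,d=camera("wrist");W=cloud("wrist",d,st);np.savez("w3.npz",W=W,p=p);cv2.imwrite("pics/w3.png",p[:,:,::-1]);print(st["position"],st["ft_force"])
p,d=camera("scene");cv2.imwrite("pics/s3.png",cv2.resize(p[100:260,140:340,::-1],None,fx=3,fy=3));W2=cloud("scene",d);np.savez("s3.npz",W=W2,p=p)
x,y,z0=st["position"]
X,Y,Z=np.moveaxis(W,-1,0)
k=(np.hypot(X-x,Y-y)<.05)&(Z>.10)&(Z<.2);print(np.percentile(Z[k],[1,5,25,50,75,95]))
E
```

```text
time_s: 7.05
position: [0.4391, -0.308, 0.1123]
tool_rot: [-0.0, 0.999, -0.043, 0.001]
ft_force: [-0.1, -0.2, -1.3]
grip_width: 0.642
[ 0.43905074 -0.30797107  0.11226017] [-0.06239062 -0.18444254 -1.34389436]
[0.10686972 0.11665812 0.14100331 0.15615322 0.18600832 0.19753786]
```

View pics/w3.png

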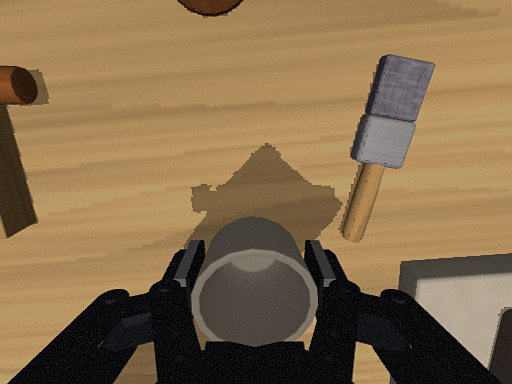

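View pics/s3.png

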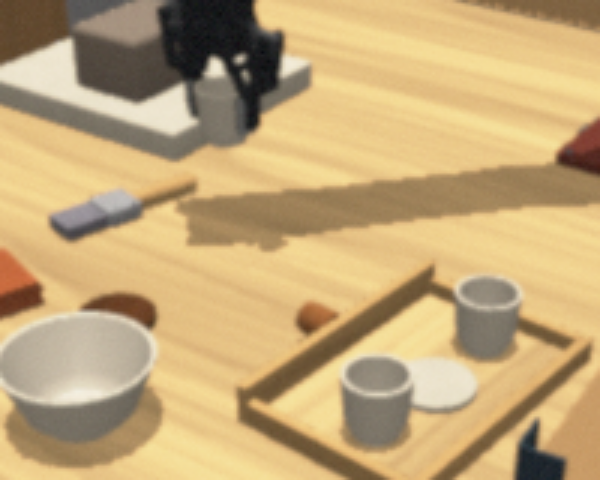

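Run:
```python
from h import *
W=np.load("w3.npz")["W"];p=np.load("w3.npz")["p"];X,Y,Z=np.moveaxis(W,-1,0)
k=(Z>.150)&(Z<.160)&(np.hypot(X-.439,Y+.308)<.036);k[:240]&=True
v,u=np.where(k);print(u.min(),u.max(),v.min(),v.max())
k2=k&(p.mean(-1)>70);circ(W[k2],"rim")
k3=(np.hypot(X-.439,Y+.308)<.036)&(abs(Y+.308)<.024)&(X>.44)&(p.mean(-1)>60)&(Z>.13);P=W[k3];
for a in range(-20,21,8):
  q=P[abs(P[:,1]+.308-a/1000)<.004]; print(a,len(q),q[:,2].max() if len(q) else 0,q[q[:,2].argsort()[-8:]].mean(0).round(4))
```

```text
171 336 242 346
rim 2640 [ 0.4388 -0.3085] 0.0256 enc [ 445.6 -308.8] 33.9 z [0.1509 0.1553 0.157 ]
-20 502 0.18909556181413203 [ 0.4536 -0.3267  0.1683]
-12 542 0.1567459993333245 [ 0.4613 -0.3197  0.1563]
-4 568 0.15679216626035278 [ 0.4637 -0.3123  0.1566]
4 564 0.1573909259959989 [ 0.4633 -0.3031  0.157 ]
12 523 0.19178037374598483 [ 0.459  -0.2942  0.1656]
20 488 0.18719936067644305 [ 0.453  -0.2883  0.1614]
```

```bash
python3 -m jog '[{"dx":0.02,"dy":0.05,"dz":0,"twist":0,"grip":0.7},{"dx":0.04,"dy":0.1,"dz":0,"twist":0,"grip":0.7},{"dx":0.05,"dy":0.128,"dz":0,"twist":0,"grip":0.7},{"dx":0.05,"dy":0.128,"dz":0,"twist":0,"grip":0.7},{"dx":0.05,"dy":0.128,"dz":0,"twist":0,"grip":0.7},{"dx":0.05,"dy":0.128,"dz":0,"twist":0,"grip":0.7},{"dx":0.05,"dy":0.128,"dz":0,"twist":0,"grip":0.7},{"dx":0.05,"dy":0.128,"dz":0,"twist":0,"grip":0.7},{"dx":0.05,"dy":0.13,"dz":0,"twist":0,"grip":0.7},{"dx":0.04,"dy":0.1,"dz":0,"twist":0,"grip":0.7},{"dx":0.02,"dy":0.056,"dz":0,"twist":0,"grip":0.7},{"dx":0,"dy":0,"dz":0,"twist":0,"grip":0.7}]';python3 -m jog '[{"dx":0,"dy":0,"dz":0,"twist":0,"grip":0.7},{"dx":0,"dy":0,"dz":0,"twist":0,"grip":0.7}]'
python3 - <<'E'
from h import *
st=get_state();p,d=camera("wrist");W=cloud("wrist",d,st);np.savez("w4.npz",W=W,p=p);cv2.imwrite("pics/w4.png",p[:,:,::-1]);print(st["position"],st["ft_force"])
E
```

```text
time_s: 8.35
position: [0.5561, -0.0052, 0.1104]
tool_rot: [0.0, 0.999, -0.041, -0.001]
ft_force: [0.0, -0.3, -1.6]
grip_width: 0.649
time_s: 8.55
position: [0.5555, -0.009, 0.1112]
tool_rot: [0.0, 0.999, -0.044, -0.0]
ft_force: [-1.1, -0.1, -1.9]
grip_width: 0.646
[ 0.55554965 -0.00901584  0.11118282] [-1.14717184 -0.14261416 -1.90286051]
```

View pics/w4.png

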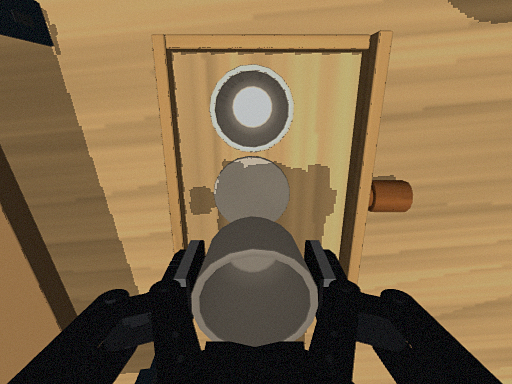

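```bash
python3 - <<'E'
from h import *
from scipy.optimize import least_squares
W=np.load("w4.npz")["W"];X,Y,Z=np.moveaxis(W,-1,0)
m=((np.hypot(X-.556,Y+.006)<.05)&(Z>.0115)&(Z<.018)).astype(np.uint8)
m=cv2.morphologyEx(m,cv2.MORPH_OPEN,np.ones((3,3)))
c,_=cv2.findContours(m,cv2.RETR_EXTERNAL,cv2.CHAIN_APPROX_NONE);c=max(c,key=len)[:,0]
P=W[c[:,1],c[:,0]];P=P[P[:,0]>.566]
r=least_squares(lambda s:np.hypot(P[:,0]-s[0],P[:,1]-s[1])-.0345,[.556,-.006],loss="soft_l1",f_scale=.001);print(r.x,len(P),np.abs(r.fun).mean(),np.median(W[m>0],0))
k=(np.hypot(X-.631,Y+.014)<.045)&(Z>.057)&(Z<.07);circ(W[k],"rimA")
st=get_state();print(st["position"],st["dq"])
E
python3 -m jog '[{"dx":0,"dy":0,"dz":0,"twist":0,"grip":0.7},{"dx":0,"dy":0,"dz":0,"twist":0,"grip":0.7}]'
```

```text
[ 0.55499321 -0.00707218] 87 0.00027079732725193516 [ 0.55983286 -0.00760856  0.01398553]
rimA 1787 [ 0.6306 -0.0143] 0.0253 enc [630.4 -14.2] 27.9 z [0.0577 0.0618 0.0633]
[ 0.55568339 -0.00878653  0.1112913 ] [-2.42015230e-03 -1.97888609e-03 -5.55197592e-03 -2.61031074e-03
 -9.11449995e-04 -9.91125175e-05 -4.07890886e-03]
time_s: 8.8
position: [0.5561, -0.0076, 0.1114]
tool_rot: [-0.0, 0.999, -0.043, 0.0]
ft_force: [-0.3, 0.5, -1.8]
grip_width: 0.648
```

```bash
python3 -m jog '[{"dx":0,"dy":0.003,"dz":-0.04,"twist":0,"grip":0.7},{"dx":0,"dy":0,"dz":-0.06,"twist":0,"grip":0.7},{"dx":0,"dy":0,"dz":-0.07,"twist":0,"grip":0.7},{"dx":0,"dy":0,"dz":-0.06,"twist":0,"grip":0.7},{"dx":0,"dy":0,"dz":-0.05,"twist":0,"grip":0.7},{"dx":0,"dy":0,"dz":-0.03,"twist":0,"grip":0.7},{"dx":0,"dy":0,"dz":-0.015,"twist":0,"grip":0.7},{"dx":0,"dy":0,"dz":0,"twist":0,"grip":0.7},{"dx":0,"dy":0,"dz":0,"twist":0,"grip":0.7},{"dx":0,"dy":0,"dz":0,"twist":0,"grip":0.7}]'
```

```text
time_s: 9.8
position: [0.5566, -0.0062, 0.0306]
tool_rot: [-0.0, 0.999, -0.043, 0.001]
ft_force: [-0.1, -0.4, 0.5]
grip_width: 0.651
```

```bash
for i in 1; do python3 -m jog '[{"dx":0,"dy":0,"dz":-0.008,"twist":0,"grip":0.7},{"dx":0,"dy":0,"dz":0,"twist":0,"grip":0.7},{"dx":0,"dy":0,"dz":0,"twist":0,"grip":0.7}]'; python3 -m jog '[{"dx":0,"dy":0,"dz":-0.006,"twist":0,"grip":0.7},{"dx":0,"dy":0,"dz":0,"twist":0,"grip":0.7},{"dx":0,"dy":0,"dz":0,"twist":0,"grip":0.7}]'; done
```

```text
time_s: 10.1
position: [0.5562, -0.0062, 0.0282]
tool_rot: [-0.0, 0.999, -0.043, 0.0]
ft_force: [0.5, 0.9, -1.1]
grip_width: 0.645
time_s: 10.4
position: [0.5561, -0.0062, 0.0265]
tool_rot: [0.0, 0.999, -0.043, -0.0]
ft_force: [-0.5, -0.4, -1.3]
grip_width: 0.647
```

```bash
python3 -m jog '[{"dx":0,"dy":0,"dz":-0.004,"twist":0,"grip":0.7},{"dx":0,"dy":0,"dz":0,"twist":0,"grip":0.7},{"dx":0,"dy":0,"dz":0,"twist":0,"grip":0.7}]'
```

```text
time_s: 10.7
position: [0.5565, -0.0062, 0.0259]
tool_rot: [-0.0, 0.999, -0.043, 0.0]
ft_force: [-1.3, 0.2, 3.3]
grip_width: 0.648
```

```bash
python3 -m jog '[{"dx":0,"dy":0,"dz":0,"twist":0,"grip":0.3},{"dx":0,"dy":0,"dz":0,"twist":0,"grip":0.25},{"dx":0,"dy":0,"dz":0,"twist":0,"grip":0.2},{"dx":0,"dy":0,"dz":0,"twist":0,"grip":0.1},{"dx":0,"dy":0,"dz":0,"twist":0,"grip":0},{"dx":0,"dy":0,"dz":0,"twist":0,"grip":0},{"dx":0,"dy":0,"dz":0,"twist":0,"grip":0}]'
python3 -m jog '[{"dx":0,"dy":0,"dz":0.03,"twist":0,"grip":0},{"dx":0,"dy":0,"dz":0.06,"twist":0,"grip":0},{"dx":0,"dy":0,"dz":0.1,"twist":0,"grip":0},{"dx":0,"dy":0,"dz":0.12,"twist":0,"grip":0},{"dx":0,"dy":0,"dz":0.12,"twist":0,"grip":0},{"dx":0,"dy":0,"dz":0,"twist":0,"grip":0},{"dx":0,"dy":0,"dz":0,"twist":0,"grip":0}]'
python3 - <<'E'
from h import *
st=get_state();p,d=camera("wrist");W=cloud("wrist",d,st);np.savez("w5.npz",W=W,p=p);cv2.imwrite("pics/w5.png",p[:,:,::-1]);print(st["position"],st["ft_force"])
X,Y,Z=np.moveaxis(W,-1,0)
for c in [(.481,.0),(.556,-.007),(.63,-.012)]:
    k=(np.hypot(X-c[0],Y-c[1])<.04)&(Z>.057)&(Z<.075);circ(W[k],"rim")
rect(W[(Z>.030)&(Z<.041)&(X>.4)&(X<.71)&(Y>-.16)&(Y<-.05)],"front wall")
rect(W[(Z>.012)&(Z<.045)&(X>.5)&(X<.6)&(Y>-.16)&(Y<-.108)],"knob")
m=((np.hypot(X-.556,Y+.006)<.05)&(Z>.0115)&(Z<.018)); print(W[m].min(0),W[m].max(0))
E
```

```text
time_s: 11.4
position: [0.5562, -0.0062, 0.0255]
tool_rot: [-0.0, 0.999, -0.043, 0.0]
ft_force: [-0.2, -0.3, -0.4]
grip_width: 0.999
time_s: 12.1
position: [0.5568, -0.0061, 0.1345]
tool_rot: [-0.001, 0.999, -0.043, 0.001]
ft_force: [0.4, 1.3, -0.9]
grip_width: 1.004
[ 0.55675799 -0.00614343  0.13451079] [ 0.44651681  1.30555331 -0.93537624]
rim 953 [ 0.4819 -0.0021] 0.0256 enc [481.   -2.4] 28.2 z [0.0572 0.0614 0.0629]
rim 1539 [ 0.5561 -0.0053] 0.0253 enc [555.2  -4.9] 28.0 z [0.0576 0.0682 0.07  ]
rim 1412 [ 0.6306 -0.0143] 0.0254 enc [630.3 -14.4] 28.0 z [0.0576 0.0617 0.0633]
front wall 3872 [ 547.3 -116.6   47.2  249.9   84.9]
knob 1055 [ 547.8 -124.5   33.    27.    88.4]
[ 0.54184668 -0.04071032  0.01174919] [0.58988533 0.0272795  0.01712118]
```

View pics/w5.png

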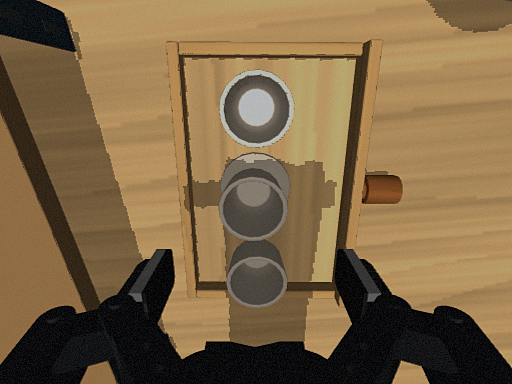

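```bash
python3 -m jog '[{"dx":-0.003,"dy":-0.0395,"dz":0.01,"twist":0.261,"grip":0},{"dx":-0.003,"dy":-0.0395,"dz":0,"twist":0.261,"grip":0},{"dx":-0.003,"dy":-0.0395,"dz":0,"twist":0.261,"grip":0},{"dx":-0.003,"dy":-0.0395,"dz":0,"twist":0.261,"grip":0},{"dx":-0.003,"dy":-0.0395,"dz":0,"twist":0.261,"grip":0},{"dx":-0.003,"dy":-0.0395,"dz":0,"twist":0.261,"grip":0},{"dx":-0.003,"dy":-0.0395,"dz":0,"twist":0.261,"grip":0},{"dx":-0.003,"dy":-0.0395,"dz":0,"twist":0.261,"grip":0},{"dx":-0.003,"dy":-0.0395,"dz":0,"twist":0.261,"grip":0},{"dx":-0.003,"dy":-0.0395,"dz":0,"twist":0.261,"grip":0},{"dx":-0.003,"dy":-0.0395,"dz":0,"twist":0.261,"grip":0},{"dx":-0.003,"dy":-0.0395,"dz":0,"twist":0.261,"grip":0}]'
python3 -m jog '[{"dx":0,"dy":0,"dz":0,"twist":0,"grip":0},{"dx":0,"dy":0,"dz":0,"twist":0,"grip":0},{"dx":0,"dy":0,"dz":0,"twist":0,"grip":0},{"dx":0,"dy":0,"dz":0,"twist":0,"grip":0}]'
python3 - <<'E'
from h import *
st=get_state();p,d=camera("wrist");W=cloud("wrist",d,st);np.savez("w6.npz",W=W,p=p);cv2.imwrite("pics/w6.png",p[:,:,::-1]);q=st["tool_rot"];print(st["position"],np.degrees(2*np.arctan2(q[2],q[1])),st["joints"])
X,Y,Z=np.moveaxis(W,-1,0)
rect(W[(Z>.030)&(Z<.041)&(X>.4)&(X<.71)&(Y>-.13)&(Y<-.05)],"front wall")
rect(W[(Z>.012)&(Z<.045)&(X>.52)&(X<.58)&(Y>-.16)&(Y<-.108)],"knob")
k=(Z>.012)&(Z<.045)&(X>.52)&(X<.58)&(Y>-.14)&(Y<-.112);P=W[k];print("knob mid per y",[(y,P[abs(P[:,1]-y)<.002][:,0].min().round(4),P[abs(P[:,1]-y)<.002][:,0].max().round(4)) for y in(-.136,-.13,-.124,-.118)],P[:,2].max())
E
```

```text
time_s: 13.35
position: [0.5463, -0.1251, 0.1345]
tool_rot: [-0.001, 0.736, 0.676, -0.001]
ft_force: [-0.3, -0.7, -0.3]
grip_width: 0.998
time_s: 13.75
position: [0.5472, -0.124, 0.1354]
tool_rot: [-0.0, 0.739, 0.674, -0.0]
ft_force: [0.2, 0.9, 0.3]
grip_width: 1.0
[ 0.54718169 -0.12398563  0.13535934] 84.78735679252846 [-0.37034095  0.24961867  0.59631731  1.82880527 -0.15555095  1.11020778
  0.19010792]
front wall 4240 [ 548.4 -112.    37.6  249.8   84.9]
knob 1002 [ 547.2 -123.8   32.1   27.8   84.6]
knob mid per y [(-0.136, np.float64(0.5321), np.float64(0.5601)), (-0.13, np.float64(0.5325), np.float64(0.5606)), (-0.124, np.float64(0.5332), np.float64(0.561)), (-0.118, np.float64(0.5339), np.float64(0.5614))] 0.03765826656875135
```

View pics/w6.png

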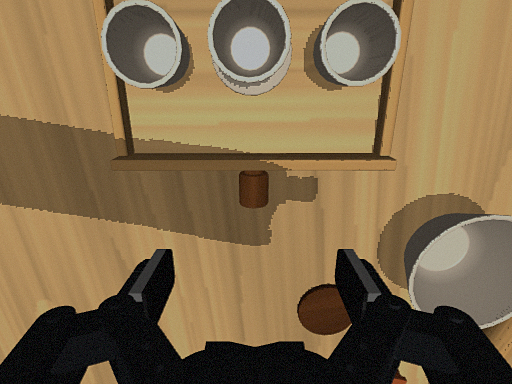

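```bash
python3 -m jog '[{"dx":0,"dy":-0.006,"dz":-0.06,"twist":0,"grip":0},{"dx":0,"dy":0,"dz":-0.12,"twist":0,"grip":0},{"dx":0,"dy":0,"dz":-0.12,"twist":0,"grip":0},{"dx":0,"dy":0,"dz":-0.1,"twist":0,"grip":0},{"dx":0,"dy":0,"dz":-0.07,"twist":0,"grip":0},{"dx":0,"dy":0,"dz":-0.04,"twist":0,"grip":0},{"dx":0,"dy":0,"dz":0,"twist":0,"grip":0},{"dx":0,"dy":0,"dz":0,"twist":0,"grip":0.2},{"dx":0,"dy":0,"dz":0,"twist":0,"grip":0.4},{"dx":0,"dy":0,"dz":0,"twist":0,"grip":0.6},{"dx":0,"dy":0,"dz":0,"twist":0,"grip":0.7},{"dx":0,"dy":0,"dz":0,"twist":0,"grip":0.8}]' 45; python3 -m jog '[{"dx":0,"dy":0,"dz":0,"twist":0,"grip":0.9},{"dx":0,"dy":0,"dz":0,"twist":0,"grip":0.9},{"dx":0,"dy":0,"dz":0,"twist":0,"grip":0.9}]'
python3 - <<'E'
from workcell import *
print(get_state()["ft_force"],get_state()["torque"],get_state()["position"])
E
```

```text
time_s: 15.0
position: [0.5473, -0.1262, 0.0088]
tool_rot: [0.0, 0.738, 0.675, 0.0]
ft_force: [-3.5, 1.3, 6.3]
grip_width: 0.308
time_s: 15.3
position: [0.5474, -0.1262, 0.0089]
tool_rot: [0.0, 0.738, 0.675, 0.0]
ft_force: [-2.4, -0.1, 8.2]
grip_width: 0.31
[-2.3627637  -0.08062673  8.21393639] [0.17101392 0.5884006  0.0598123 ] [ 0.54737375 -0.12619826  0.00885641]
```

```bash
python3 -m jog '[{"dx":0,"dy":0,"dz":0.005,"twist":0,"grip":0.9},{"dx":0,"dy":0,"dz":0,"twist":0,"grip":0.9},{"dx":0,"dy":0,"dz":0,"twist":0,"grip":0.9},{"dx":0,"dy":0,"dz":0,"twist":0,"grip":0.9}]'
```

```text
time_s: 15.7
position: [0.5471, -0.1262, 0.0091]
tool_rot: [-0.0, 0.738, 0.675, -0.0]
ft_force: [0.9, -0.1, -3.4]
grip_width: 0.31
```

```bash
python3 -m jog '[{"dx":0,"dy":0,"dz":-0.002,"twist":0,"grip":0.9},{"dx":0,"dy":0,"dz":0,"twist":0,"grip":0.9},{"dx":0,"dy":0,"dz":0,"twist":0,"grip":0.9}]'
python3 - <<'E'
import numpy as np
# rack line
a=np.radians(94.05);u=np.array([np.cos(a),np.sin(a)]);v=np.array([-u[1],u[0]]);P0=np.array([.5308,.133])+u*-0.0
k=np.array([.5474,-.1242]);t=np.radians(84.85);o=k+.106*np.array([np.cos(t),np.sin(t)])
for n,p in(("knob",k),("org",o)): d=p-P0;print(n,"along(from edge)",d@u,"lat",d@v)
# goal knob poses: tray origin such that front (origin+85) at edge+0.. 
for s in(-.14,-.10,-.085,0,.007,.047):
    print(s,"origin", (P0+u*s).round(4),"knob",(P0+u*(s-.106)).round(4))
E
```

```text
time_s: 16.0
position: [0.5471, -0.1261, 0.0089]
tool_rot: [-0.0, 0.738, 0.675, -0.0]
ft_force: [-1.0, -0.0, 2.4]
grip_width: 0.315
knob along(from edge) -0.257730127204722 lat 0.0016067143609860342
org along(from edge) -0.15309368310698535 lat -0.015340691534348482
-0.14 origin [ 0.5407 -0.0067] knob [ 0.5482 -0.1124]
-0.1 origin [0.5379 0.0332] knob [ 0.5453 -0.0725]
-0.085 origin [0.5368 0.0482] knob [ 0.5443 -0.0575]
0 origin [0.5308 0.133 ] knob [0.5383 0.0273]
0.007 origin [0.5303 0.14  ] knob [0.5378 0.0342]
0.047 origin [0.5275 0.1799] knob [0.535  0.0741]
```

```bash
python3 -m jog '[{"dx":0,"dy":0.004,"dz":0,"twist":0.004,"grip":0.9},{"dx":0,"dy":0.008,"dz":0,"twist":0.01,"grip":0.9},{"dx":0,"dy":0.01,"dz":0,"twist":0.017,"grip":0.9},{"dx":0,"dy":0.01,"dz":0,"twist":0.017,"grip":0.9},{"dx":0,"dy":0.01,"dz":0,"twist":0.017,"grip":0.9},{"dx":0,"dy":0.01,"dz":0,"twist":0.017,"grip":0.9},{"dx":0,"dy":0.01,"dz":0,"twist":0.017,"grip":0.9},{"dx":-0.001,"dy":0.01,"dz":0,"twist":0.017,"grip":0.9},{"dx":-0.001,"dy":0.01,"dz":0,"twist":0.017,"grip":0.9},{"dx":-0.001,"dy":0.01,"dz":0,"twist":0.017,"grip":0.9},{"dx":0,"dy":0.01,"dz":0,"twist":0.017,"grip":0.9},{"dx":0,"dy":0.01,"dz":0,"twist":0.017,"grip":0.9}]'
```

```text
time_s: 17.2
position: [0.5465, -0.0982, 0.0089]
tool_rot: [0.0, 0.706, 0.708, -0.0]
ft_force: [1.3, -4.0, -0.2]
grip_width: 0.309
```

```bash
python3 -m jog '[{"dx":-0.001,"dy":0.01,"dz":0,"twist":0.017,"grip":0.9},{"dx":-0.001,"dy":0.01,"dz":0,"twist":0.017,"grip":0.9},{"dx":-0.001,"dy":0.01,"dz":0,"twist":0.017,"grip":0.9},{"dx":0,"dy":0.01,"dz":0,"twist":0.017,"grip":0.9},{"dx":-0.001,"dy":0.01,"dz":0,"twist":0.017,"grip":0.9},{"dx":0,"dy":0.01,"dz":0,"twist":0.017,"grip":0.9},{"dx":-0.001,"dy":0.01,"dz":0,"twist":0.017,"grip":0.9},{"dx":0,"dy":0.01,"dz":0,"twist":0.016,"grip":0.9},{"dx":0,"dy":0.006,"dz":0,"twist":0,"grip":0.9},{"dx":0,"dy":0.003,"dz":0,"twist":0,"grip":0.9},{"dx":0,"dy":0,"dz":0,"twist":0,"grip":0.9},{"dx":0,"dy":0,"dz":0,"twist":0,"grip":0.9}]'
cat > tr.py <<'E'
from h import *
import sys
n=sys.argv[1]
st=get_state();q=st["tool_rot"];print(st["position"],"yaw",np.degrees(2*np.arctan2(q[2],q[1])),st["ft_force"].round(1))
p,d=camera("wrist");W=cloud("wrist",d,st);np.savez(f"w{n}.npz",W=W,p=p);cv2.imwrite(f"pics/w{n}.png",p[:,:,::-1])
pt,dt=camera("top");Wt=cloud("top",dt);np.savez(f"t{n}.npz",W=Wt,p=pt);cv2.imwrite(f"pics/t{n}.png",cv2.resize(pt[120:300,80:280,::-1],None,fx=3,fy=3))
u=np.array([np.cos(np.radians(94.05)),np.sin(np.radians(94.05))]);v=np.array([-u[1],u[0]]);P0=np.array([.5308,.133])
for nm,w in(("wrist",W),("top",Wt)):
    Z=w[...,2];D=w[...,:2]-P0;A=D@u;L=D@v
    m=(Z>.015)&(Z<.044)&(A>-.25)&(A<-.01)&(abs(L)<.15)
    P=w[m].copy();rect(P,nm+" walls")
    m=(Z>.030)&(Z<.043)&(A>-.25)&(A<-.05)&(abs(L)<.15);m=cv2.morphologyEx(m.astype(np.uint8),cv2.MORPH_OPEN,np.ones((2,2)))>0
    a,l=A[m],L[m]
    if len(l): print(nm,"front wall lat ends",np.percentile(l,[.5,99.5]).round(4),"mid",np.percentile(l,[.5,99.5]).mean().round(4),"slope rel rack deg",np.degrees(np.arctan(-np.polyfit(l,a,1)[0])).round(2))
    m=(Z>.0575)&(Z<.075)&(A>-.25)&(A<.03)&(abs(L)<.12)
    if m.sum(): print(nm,"cups",np.percentile(w[m],[1,99],axis=0).round(4).tolist())
    m=(abs(Z-.098)<.006)&(A>-.02)&(A<.05)&(abs(L)<.17)
    if m.sum()>200:
        e=[(b,np.percentile(A[m&(abs(L-b)<.005)],1)) for b in np.arange(-.14,.141,.01) if (m&(abs(L-b)<.005)).sum()>20]
        e=np.array(e);
        if len(e)>4:print(nm,"shelf edge along",np.median(e[:,1]).round(4),"slope",np.degrees(np.polyfit(e[:,0],e[:,1],1)[0]).round(2))
    for s in(-1,1):
        m=(Z>.108)&(Z<.132)&(A>-.02)&(A<.03)&(abs(L-s*.19)<.05)
        if m.sum()>10: print(nm,"post lat",s,np.percentile(L[m],[1,99]).round(4))
E
python3 tr.py 7
```

```text
time_s: 18.4
position: [0.5451, -0.076, 0.0089]
tool_rot: [-0.0, 0.682, 0.731, -0.0]
ft_force: [0.6, -5.4, 1.5]
grip_width: 0.309
[ 0.54510262 -0.07599822  0.00890771] yaw 94.01399727893953 [ 0.6 -5.4  1.5]
wrist walls 38845 [541.9 -23.2 249.5 135.1   4. ]
 ** On entry to DLASCL parameter number  4 had an illegal value
 ** On entry to DLASCL parameter number  4 had an illegal value
 ** On entry to DLASCL parameter number  4 had an illegal value
 ** On entry to DLASCL parameter number  4 had an illegal value
 ** On entry to DLASCL parameter number  5 had an illegal value
 ** On entry to DLASCL parameter number  4 had an illegal valueTraceback (most recent call last):
  File "tr.py", line 14, in <module>
    if len(l): print(nm,"front wall lat ends",np.percentile(l,[.5,99.5]).round(4),"mid",np.percentile(l,[.5,99.5]).mean().round(4),"slope rel rack deg",np.degrees(np.arctan(-np.polyfit(l,a,1)[0])).round(2))
                                                                                                                                                                              ~~~~~~~~~~^^^^^^^
    c, resids, rank, s = lstsq(lhs, rhs, rcond)
                         ~~~~~^^^^^^^^^^^^^^^^^
    x, resids, rank, s = _umath_linalg.lstsq(a, b, rcond,
                         ~~~~~~~~~~~~~~~~~~~^^^^^^^^^^^^^
                                             signature=signature)
                                             ^^^^^^^^^^^^^^^^^^^^
    raise LinAlgError("SVD did not converge in Linear Least Squares")
numpy.linalg.LinAlgError: SVD did not converge in Linear Least Squares
```

View pics/w7.png

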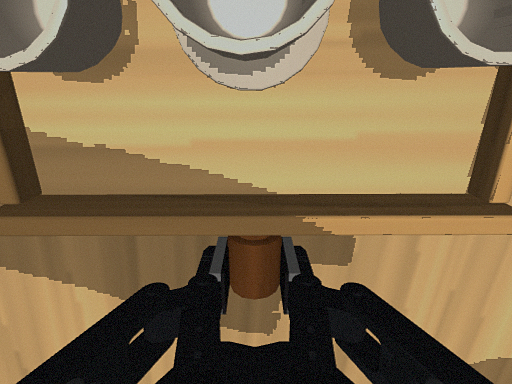

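View pics/t7.png

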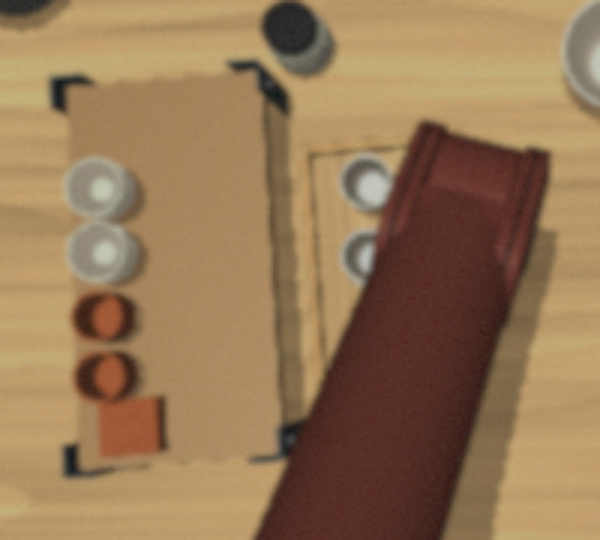

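```bash
sed -i 's/np.percentile(l,\[.5,99.5\])/np.nanpercentile(l,[.5,99.5])/g; s/a,l=A\[m\],L\[m\]/m\&=np.isfinite(A);a,l=A[m],L[m]/' tr.py
python3 -m jog '[{"dx":0,"dy":0.004,"dz":0,"twist":0,"grip":0.9},{"dx":0,"dy":0.008,"dz":0,"twist":0,"grip":0.9},{"dx":-0.001,"dy":0.012,"dz":0,"twist":0,"grip":0.9},{"dx":-0.001,"dy":0.012,"dz":0,"twist":0,"grip":0.9},{"dx":-0.001,"dy":0.012,"dz":0,"twist":0,"grip":0.9},{"dx":-0.001,"dy":0.012,"dz":0,"twist":0,"grip":0.9},{"dx":-0.001,"dy":0.012,"dz":0,"twist":0,"grip":0.9},{"dx":-0.001,"dy":0.012,"dz":0,"twist":0,"grip":0.9},{"dx":-0.001,"dy":0.012,"dz":0,"twist":0,"grip":0.9},{"dx":-0.001,"dy":0.012,"dz":0,"twist":0,"grip":0.9},{"dx":-0.001,"dy":0.012,"dz":0,"twist":0,"grip":0.9},{"dx":0,"dy":0.012,"dz":0,"twist":0,"grip":0.9}]'
python3 -m jog '[{"dx":-0.001,"dy":0.012,"dz":0,"twist":0,"grip":0.9},{"dx":-0.001,"dy":0.012,"dz":0,"twist":0,"grip":0.9},{"dx":-0.001,"dy":0.012,"dz":0,"twist":0,"grip":0.9},{"dx":-0.001,"dy":0.012,"dz":0,"twist":0,"grip":0.9},{"dx":-0.001,"dy":0.012,"dz":0,"twist":0,"grip":0.9},{"dx":-0.001,"dy":0.008,"dz":0,"twist":0,"grip":0.9},{"dx":0,"dy":0.004,"dz":0,"twist":0,"grip":0.9},{"dx":0,"dy":0,"dz":0,"twist":0,"grip":0.9}]'
python3 tr.py 8
```

```text
time_s: 19.7
position: [0.5425, -0.0435, 0.0089]
tool_rot: [0.0, 0.682, 0.731, -0.001]
ft_force: [0.3, -6.6, 2.5]
grip_width: 0.308
time_s: 20.5
position: [0.5411, -0.0253, 0.0089]
tool_rot: [-0.0, 0.682, 0.731, -0.0]
ft_force: [0.8, -5.4, 2.2]
grip_width: 0.311
[ 0.54106219 -0.02526338  0.00886882] yaw 94.02008503013222 [ 0.8 -5.4  2.2]
wrist walls 38851 [538.1  27.7 250.6 134.6   4. ]
wrist front wall lat ends [-0.1145  0.1147] mid 0.0001 slope rel rack deg 0.44
wrist cups [[0.464, -0.0376, 0.0578], [0.6063, 0.0847, 0.0746]]
top walls 133 [534.7  60.2 247.9 123.9   4.3]
top front wall lat ends [-0.1198 -0.0398] mid -0.0798 slope rel rack deg 26.04
top cups [[0.5121, 0.0929, 0.0577], [0.6294, 0.1248, 0.0711]]
top shelf edge along 0.0015 slope 3.07
top post lat -1 [-0.1902 -0.1579]
```

View pics/w8.png

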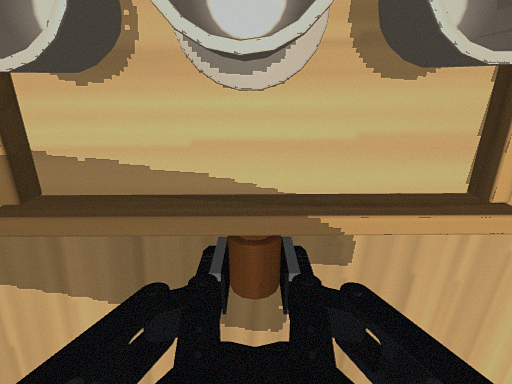

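View pics/t8.png

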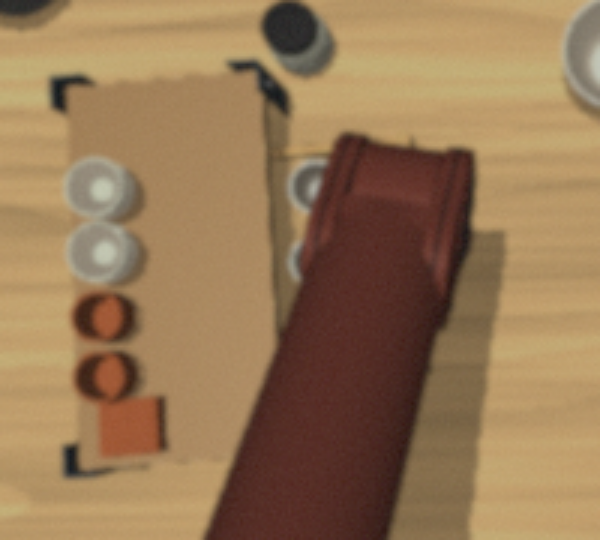

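```bash
python3 -m jog '[{"dx":0,"dy":0.004,"dz":0,"twist":0,"grip":0.9},{"dx":0,"dy":0.008,"dz":0,"twist":0,"grip":0.9},{"dx":-0.001,"dy":0.012,"dz":0,"twist":0,"grip":0.9},{"dx":-0.001,"dy":0.012,"dz":0,"twist":0,"grip":0.9},{"dx":-0.001,"dy":0.012,"dz":0,"twist":0,"grip":0.9},{"dx":-0.001,"dy":0.012,"dz":0,"twist":0,"grip":0.9},{"dx":-0.001,"dy":0.012,"dz":0,"twist":0,"grip":0.9},{"dx":-0.001,"dy":0.012,"dz":0,"twist":0,"grip":0.9},{"dx":-0.001,"dy":0.012,"dz":0,"twist":0,"grip":0.9},{"dx":-0.001,"dy":0.012,"dz":0,"twist":0,"grip":0.9},{"dx":-0.001,"dy":0.012,"dz":0,"twist":0,"grip":0.9},{"dx":0,"dy":0.012,"dz":0,"twist":0,"grip":0.9}]'
python3 -m jog '[{"dx":-0.001,"dy":0.012,"dz":0,"twist":0,"grip":0.9},{"dx":-0.001,"dy":0.012,"dz":0,"twist":0,"grip":0.9},{"dx":-0.001,"dy":0.012,"dz":0,"twist":0,"grip":0.9},{"dx":-0.001,"dy":0.012,"dz":0,"twist":0,"grip":0.9},{"dx":-0.001,"dy":0.008,"dz":0,"twist":0,"grip":0.9},{"dx":0,"dy":0.004,"dz":0,"twist":0,"grip":0.9},{"dx":0,"dy":0,"dz":0,"twist":0,"grip":0.9}]'
python3 tr.py 9;python3 - <<'E'
from h import *
p,d=camera("scene");cv2.imwrite("pics/s9.png",cv2.resize(p[100:330,210:480,::-1],None,fx=2.5,fy=2.5))
E
```

```text
time_s: 21.8
position: [0.5387, 0.0073, 0.0089]
tool_rot: [0.0, 0.682, 0.731, -0.001]
ft_force: [0.4, -7.5, 2.8]
grip_width: 0.307
time_s: 22.5
position: [0.5375, 0.0226, 0.0089]
tool_rot: [-0.0, 0.682, 0.731, -0.001]
ft_force: [0.3, -5.8, 2.6]
grip_width: 0.313
[0.53751251 0.02256023 0.00888778] yaw 94.012690436381 [ 0.3 -5.8  2.6]
wrist walls 29421 [535.7  65.8 249.8 114.7   4.1]
wrist front wall lat ends [-0.1149  0.1152] mid 0.0002 slope rel rack deg 0.3
wrist cups [[0.4604, 0.0102, 0.0578], [0.6028, 0.1325, 0.0746]]
top walls 119 [539.2  54.8 256.3  67.4  16.8]
top front wall lat ends [-0.1207  0.1307] mid 0.005 slope rel rack deg -1.6
top cups [[0.491, 0.0065, 0.0594], [0.5114, 0.0151, 0.074]]
top shelf edge along 0.011 slope 20.4
top post lat -1 [-0.1902 -0.1585]
```

View pics/s9.png

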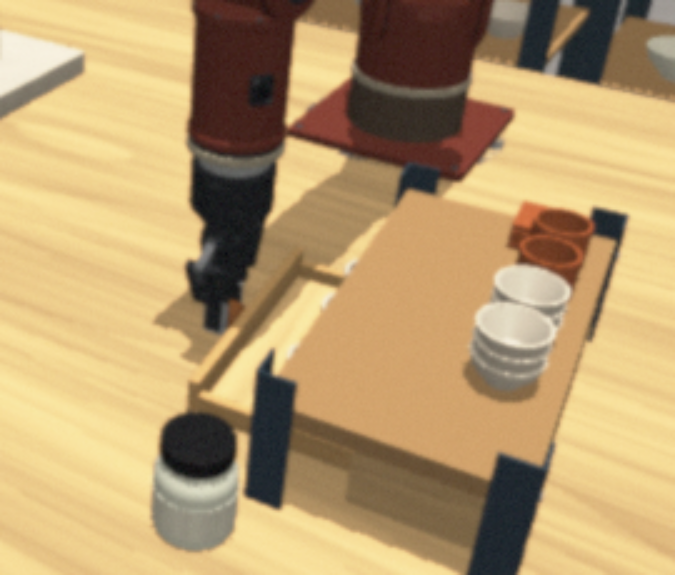

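View pics/w9.png

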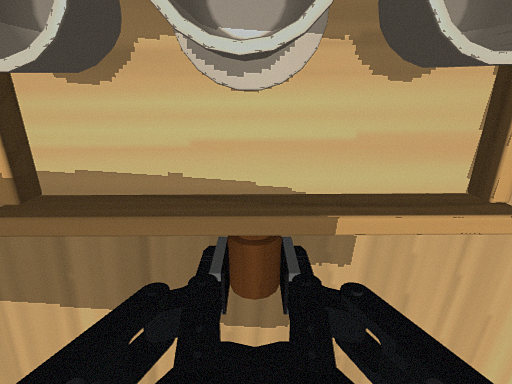

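```bash
cat > chk.py <<'E'
from workcell import get_state
import sys
s=get_state();f=s["ft_force"]@[-.0706,.9975,0];print(s["position"].round(4),"along",f.round(2));sys.exit(1 if f<-9.3 else 0)
E
r(){ :; }
python3 -m jog '[{"dx":0,"dy":0.004,"dz":0,"twist":0,"grip":0.9},{"dx":0,"dy":0.004,"dz":0,"twist":0,"grip":0.9},{"dx":-0.001,"dy":0.004,"dz":0,"twist":0,"grip":0.9}]' >/dev/null; python3 chk.py &&
python3 -m jog '[{"dx":0,"dy":0.004,"dz":0,"twist":0,"grip":0.9},{"dx":0,"dy":0.004,"dz":0,"twist":0,"grip":0.9}]' >/dev/null; python3 chk.py &&
python3 -m jog '[{"dx":-0.001,"dy":0.004,"dz":0,"twist":0,"grip":0.9},{"dx":0,"dy":0.004,"dz":0,"twist":0,"grip":0.9}]' >/dev/null; python3 chk.py &&
python3 -m jog '[{"dx":0,"dy":0.004,"dz":0,"twist":0,"grip":0.9},{"dx":-0.001,"dy":0.004,"dz":0,"twist":0,"grip":0.9}]'
```

```text
[0.5373 0.0252 0.0089] along -6.4
[0.5372 0.0272 0.0088] along -7.28
[0.537  0.0292 0.0089] along -8.29
time_s: 23.55
position: [0.5368, 0.0312, 0.0089]
tool_rot: [0.0, 0.682, 0.731, -0.001]
ft_force: [1.8, -7.2, 3.3]
grip_width: 0.31
```

```bash
set -e
python3 chk.py
python3 -m jog '[{"dx":0,"dy":0.004,"dz":0,"twist":0,"grip":0.9},{"dx":0,"dy":0.004,"dz":0,"twist":0,"grip":0.9}]' >/dev/null; python3 chk.py
python3 -m jog '[{"dx":-0.001,"dy":0.004,"dz":0,"twist":0,"grip":0.9},{"dx":0,"dy":0.004,"dz":0,"twist":0,"grip":0.9}]' >/dev/null; python3 chk.py
python3 -m jog '[{"dx":0,"dy":0.004,"dz":0,"twist":0,"grip":0.9},{"dx":-0.001,"dy":0.004,"dz":0,"twist":0,"grip":0.9}]' >/dev/null; python3 chk.py
python3 -m jog '[{"dx":0,"dy":0.004,"dz":0,"twist":0,"grip":0.9},{"dx":0,"dy":0.004,"dz":0,"twist":0,"grip":0.9}]' >/dev/null; python3 chk.py
python3 -m jog '[{"dx":-0.001,"dy":0.004,"dz":0,"twist":0,"grip":0.9},{"dx":0,"dy":0.004,"dz":0,"twist":0,"grip":0.9}]' >/dev/null; python3 chk.py
python3 -m jog '[{"dx":0,"dy":0.004,"dz":0,"twist":0,"grip":0.9},{"dx":-0.001,"dy":0.004,"dz":0,"twist":0,"grip":0.9}]' >/dev/null; python3 chk.py
```

```text
[0.5368 0.0312 0.0089] along -7.31
[0.5367 0.0332 0.0089] along -7.51
[0.5365 0.0352 0.0089] along -7.87
[0.5363 0.0372 0.0089] along -7.47
[0.5362 0.0391 0.0089] along -7.46
[0.536  0.0412 0.0089] along -7.16
[0.5358 0.0432 0.0088] along -7.76
```

```bash
set -e
python3 -m jog '[{"dx":0,"dy":0.004,"dz":0,"twist":0,"grip":0.9},{"dx":0,"dy":0.004,"dz":0,"twist":0,"grip":0.9}]' >/dev/null; python3 chk.py
python3 -m jog '[{"dx":-0.001,"dy":0.004,"dz":0,"twist":0,"grip":0.9},{"dx":0,"dy":0.004,"dz":0,"twist":0,"grip":0.9}]' >/dev/null; python3 chk.py
python3 -m jog '[{"dx":0,"dy":0.004,"dz":0,"twist":0,"grip":0.9},{"dx":-0.001,"dy":0.004,"dz":0,"twist":0,"grip":0.9}]' >/dev/null; python3 chk.py
python3 -m jog '[{"dx":0,"dy":0.004,"dz":0,"twist":0,"grip":0.9},{"dx":0,"dy":0.004,"dz":0,"twist":0,"grip":0.9}]' >/dev/null; python3 chk.py
python3 -m jog '[{"dx":-0.001,"dy":0.004,"dz":0,"twist":0,"grip":0.9},{"dx":0,"dy":0.004,"dz":0,"twist":0,"grip":0.9}]' >/dev/null; python3 chk.py
python3 -m jog '[{"dx":0,"dy":0.004,"dz":0,"twist":0,"grip":0.9},{"dx":-0.001,"dy":0.004,"dz":0,"twist":0,"grip":0.9}]' >/dev/null; python3 chk.py
python3 -m jog '[{"dx":0,"dy":0.004,"dz":0,"twist":0,"grip":0.9},{"dx":0,"dy":0.004,"dz":0,"twist":0,"grip":0.9}]' >/dev/null; python3 chk.py
python3 -m jog '[{"dx":-0.001,"dy":0.004,"dz":0,"twist":0,"grip":0.9},{"dx":0,"dy":0.004,"dz":0,"twist":0,"grip":0.9}]' >/dev/null; python3 chk.py
```

```text
[0.5357 0.0451 0.0089] along -6.56
[0.5355 0.0471 0.0089] along -7.64
[0.5353 0.0492 0.0089] along -7.34
[0.5352 0.0511 0.0089] along -7.83
[0.535  0.0531 0.0089] along -7.22
[0.5348 0.0551 0.0089] along -7.48
[0.5347 0.0571 0.0089] along -7.71
[0.5345 0.059  0.0089] along -9.26
```

```bash
python3 -m jog '[{"dx":0,"dy":0.002,"dz":0,"twist":0,"grip":0.9},{"dx":0,"dy":0.002,"dz":0,"twist":0,"grip":0.9}]' >/dev/null; python3 chk.py
```

```text
[0.5344 0.0594 0.0088] along -10.76
```

```bash
python3 -m jog '[{"dx":0,"dy":0.002,"dz":0,"twist":0,"grip":0.9},{"dx":0,"dy":0.002,"dz":0,"twist":0,"grip":0.9}]' >/dev/null; python3 chk.py; python3 -m jog '[{"dx":0,"dy":0,"dz":0,"twist":0,"grip":0.9}]' >/dev/null; python3 chk.py;  python3 -m jog '[{"dx":0,"dy":0,"dz":0,"twist":0,"grip":0.9}]' >/dev/null; python3 chk.py
```

```text
[0.5343 0.0599 0.0089] along -11.98
[0.5343 0.0599 0.0089] along -11.11
[0.5343 0.0599 0.0089] along -10.03
```

```bash
python3 -m jog '[{"dx":0,"dy":-0.002,"dz":0,"twist":0,"grip":0.9},{"dx":0,"dy":0,"dz":0,"twist":0,"grip":0.9}]' >/dev/null; python3 chk.py; python3 tr.py 10; python3 chk.py
```

```text
[0.5343 0.0599 0.0089] along -9.86
[0.53433337 0.05990539 0.00886283] yaw 93.954226466428 [-0.4 -9.9  5.9]
wrist walls 25945 [533.5  82.3 249.6  73.3   3.9]
wrist front wall lat ends [-0.0256  0.0269] mid 0.0006 slope rel rack deg -1.71
wrist cups [[0.4856, 0.0465, 0.0579], [0.5832, 0.0756, 0.0748]]
wrist shelf edge along 0.0004 slope 0.1
top walls 130 [532.6  81.2 249.1  68.8   7. ]
top cups [[0.4892, 0.0448, 0.0586], [0.5735, 0.0557, 0.0746]]
top post lat -1 [-0.1908 -0.1592]
[0.5343 0.0599 0.0088] along -8.33
```

View pics/w10.png

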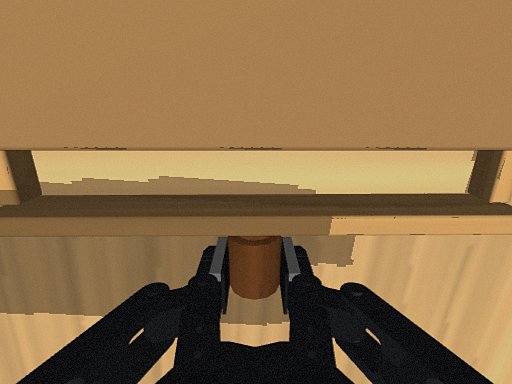

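```bash
python3 -m jog '[{"dx":0,"dy":-0.002,"dz":0.001,"twist":0,"grip":0.9},{"dx":0,"dy":-0.002,"dz":0,"twist":0,"grip":0.9},{"dx":0,"dy":0,"dz":0,"twist":0,"grip":0.9}]'; python3 -m jog '[{"dx":0,"dy":0,"dz":0,"twist":0,"grip":0.65},{"dx":0,"dy":0,"dz":0,"twist":0,"grip":0.6},{"dx":0,"dy":0,"dz":0,"twist":0,"grip":0.5},{"dx":0,"dy":0,"dz":0,"twist":0,"grip":0.4},{"dx":0,"dy":0,"dz":0,"twist":0,"grip":0.3},{"dx":0,"dy":0,"dz":0,"twist":0,"grip":0.2},{"dx":0,"dy":0,"dz":0,"twist":0,"grip":0.2}]'
python3 tr.py 11
```

```text
time_s: 27.55
position: [0.5342, 0.0599, 0.0089]
tool_rot: [-0.0, 0.682, 0.731, -0.001]
ft_force: [0.7, -5.1, 2.4]
grip_width: 0.31
time_s: 28.25
position: [0.5349, 0.0606, 0.0091]
tool_rot: [-0.0, 0.682, 0.731, -0.0]
ft_force: [0.4, -1.0, 0.5]
grip_width: 0.796
[0.53490368 0.06057402 0.00906199] yaw 93.98348589160786 [ 0.4 -1.   0.5]
wrist walls 26345 [533.2  82.2 249.   72.8   4. ]
wrist front wall lat ends [-0.047   0.0469] mid -0.0 slope rel rack deg 1.03
wrist cups [[0.4705, 0.0472, 0.0587], [0.5995, 0.0774, 0.0749]]
wrist shelf edge along 0.0005 slope 0.07
top walls 130 [532.6  81.6 249.2  69.4   7.1]
top cups [[0.4715, 0.0438, 0.0585], [0.5987, 0.0597, 0.0742]]
top post lat -1 [-0.1906 -0.1591]
```

View pics/w11.png

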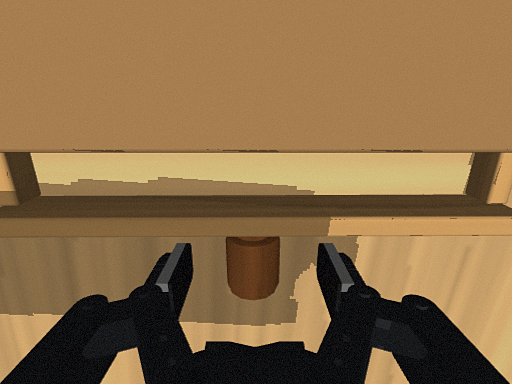

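```bash
python3 -m jog '[{"dx":0,"dy":0,"dz":0,"twist":0,"grip":0},{"dx":0,"dy":0,"dz":0.02,"twist":0,"grip":0},{"dx":0,"dy":0,"dz":0.06,"twist":0,"grip":0},{"dx":0,"dy":0,"dz":0.1,"twist":0,"grip":0},{"dx":0,"dy":-0.04,"dz":0.12,"twist":0,"grip":0},{"dx":0,"dy":-0.1,"dz":0.12,"twist":0,"grip":0},{"dx":0,"dy":-0.12,"dz":0.12,"twist":0,"grip":0},{"dx":0,"dy":-0.12,"dz":0.12,"twist":0,"grip":0},{"dx":0,"dy":-0.12,"dz":0.1,"twist":0,"grip":0},{"dx":0,"dy":-0.1,"dz":0,"twist":0,"grip":0},{"dx":0,"dy":0,"dz":0,"twist":0,"grip":0},{"dx":0,"dy":0,"dz":0,"twist":0,"grip":0}]'
python3 tr.py 12
python3 - <<'E'
from h import *
p,d=camera("scene");cv2.imwrite("pics/s12.png",cv2.resize(p[100:340,100:480,::-1],None,fx=2,fy=2))
E
```

```text
time_s: 29.55
position: [0.5348, -0.0898, 0.1999]
tool_rot: [0.0, 0.683, 0.731, 0.0]
ft_force: [-0.3, 0.6, -0.7]
grip_width: 1.0
[ 0.5347982  -0.08978777  0.19993577] yaw 93.89474129474054 [-0.3  0.6 -0.7]
wrist walls 1343 [533.5  63.7 244.9  37.5   3.9]
wrist front wall lat ends [-0.0115  0.0107] mid -0.0004 slope rel rack deg 1.81
top walls 392 [531.   94.7 250.2  54.6   4.1]
top front wall lat ends [-0.001   0.0598] mid 0.0294 slope rel rack deg 62.82
top shelf edge along 0.0014 slope 0.06
top post lat -1 [-0.1906 -0.159 ]
top post lat 1 [0.1611 0.1923]
```

View pics/w12.png

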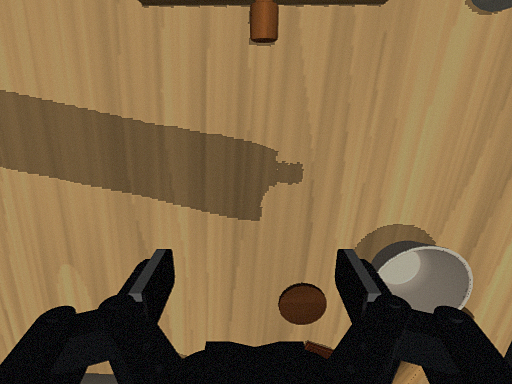

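View pics/s12.png

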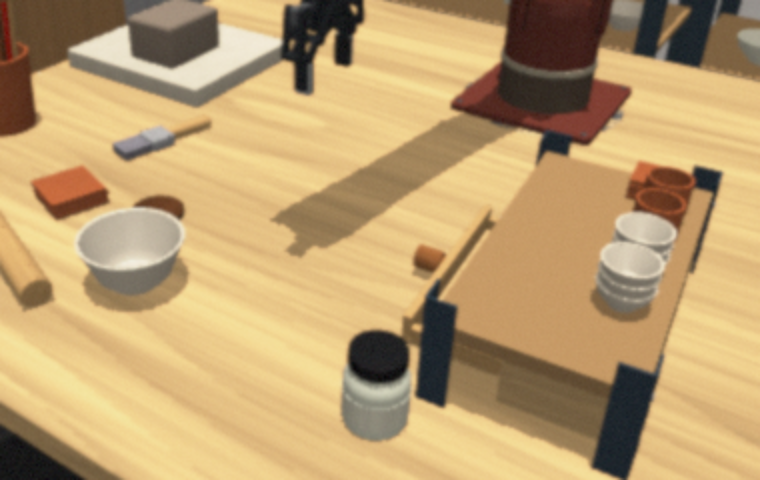

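Run:
```python
from h import *
u=np.array([-.0706,.9975]);v=np.array([-.9975,-.0706]);P0=np.array([.5308,.133])
for n in(10,11,12):
    W=np.load(f"w{n}.npz")["W"];D=W[...,:2]-P0;A=D@u;L=D@v;Z=W[...,2]
    k=(Z>.012)&(Z<.045)&(abs(L)<.012)&(A<-.05)&(A>-.2);print(n,"knob outer end",np.percentile(A[k],[.5,1,2]).round(4))
    f=(Z>.034)&(Z<.042)&(abs(L)>.03)&(abs(L)<.12)&(A<-.03)&(A>-.12)
    if f.sum()>50:print("wall top along",np.percentile(A[f],[2,50,98]).round(4))
```

```text
10 knob outer end [-0.0866 -0.0863 -0.0856]
wall top along [-0.05   -0.0446 -0.0403]
11 knob outer end [-0.0865 -0.0862 -0.0855]
wall top along [-0.0735 -0.045  -0.0403]
12 knob outer end [-0.088  -0.088  -0.0879]
```

```bash
python3 -m jog '[{"dx":0,"dy":0.1,"dz":0,"twist":0,"grip":0},{"dx":0,"dy":0.12,"dz":0,"twist":0,"grip":0},{"dx":0,"dy":0.12,"dz":0,"twist":0,"grip":0},{"dx":0,"dy":0.12,"dz":0,"twist":0,"grip":0},{"dx":0,"dy":0.1,"dz":-0.1,"twist":0,"grip":0},{"dx":0,"dy":0.04,"dz":-0.12,"twist":0,"grip":0},{"dx":0,"dy":0,"dz":-0.12,"twist":0,"grip":0},{"dx":0,"dy":0,"dz":-0.12,"twist":0,"grip":0},{"dx":0,"dy":0,"dz":-0.06,"twist":0,"grip":0},{"dx":0,"dy":0,"dz":0,"twist":0,"grip":0},{"dx":0,"dy":0,"dz":0,"twist":0,"grip":0}]'
python3 tr.py 13
python3 - <<'E'
from h import *
u=np.array([-.0706,.9975]);v=np.array([-.9975,-.0706]);P0=np.array([.5308,.133])
for n in(10,11,13):
    W=np.load(f"w{n}.npz")["W"];D=W[...,:2]-P0;A=D@u;L=D@v;Z=W[...,2]
    k=(Z>.012)&(Z<.045)&(abs(L)<.012)&(A<-.05)&(A>-.2);print(n,"knob outer end",np.percentile(A[k],[.5,1,2]).round(4))
    f=(Z>.034)&(Z<.042)&(abs(L)>.05)&(abs(L)<.09)&(A<-.03)&(A>-.06)
    print("wall top along",f.sum(),np.percentile(A[f],[2,50,98]).round(4))
    e=(abs(Z-.098)<.004)&(abs(L)<.06)&(A>-.02)&(A<.03);print("edge",np.percentile(A[e],1).round(4))
E
```

```text
time_s: 30.8
position: [0.5349, 0.0611, 0.0693]
tool_rot: [-0.0, 0.682, 0.732, -0.0]
ft_force: [0.2, -0.4, 0.3]
grip_width: 1.002
[0.53489434 0.06113196 0.06934084] yaw 94.03348384286315 [ 0.2 -0.4  0.3]
wrist walls 11989 [533.   84.4 250.6  77.2   4.1]
wrist front wall lat ends [-0.0109  0.0118] mid 0.0005 slope rel rack deg -3.1
wrist shelf edge along 0.0009 slope 0.03
top walls 126 [471.9  66.1  29.7 151.8  69.6]
top front wall lat ends [0.0058 0.0155] mid 0.0106 slope rel rack deg -30.04
top post lat -1 [-0.1911 -0.1586]
10 knob outer end [-0.0866 -0.0863 -0.0856]
wall top along 3878 [-0.0499 -0.0445 -0.0403]
edge 0.0005
11 knob outer end [-0.0865 -0.0862 -0.0855]
wall top along 3834 [-0.0498 -0.0445 -0.0403]
edge 0.0005
13 knob outer end [-0.0867 -0.0863 -0.0858]
wall top along 1873 [-0.05   -0.0449 -0.0405]
edge 0.0006
```

View pics/w13.png

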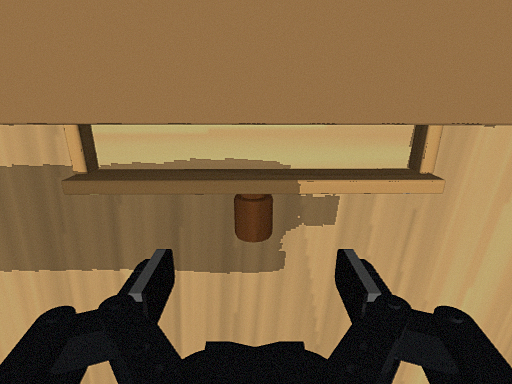

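Tray unmoved since release (within about 0.3 mm) and square to the shelf edge; the wall top is at rows 175–190 and the shelf edge at row 124, parallel. I'll withdraw and hand in.

```bash
python3 -m jog '[{"dx":0,"dy":0,"dz":0.06,"twist":0,"grip":0},{"dx":0,"dy":0,"dz":0.12,"twist":0,"grip":0},{"dx":0,"dy":0,"dz":0.12,"twist":0,"grip":0},{"dx":0,"dy":-0.05,"dz":0.1,"twist":0,"grip":0},{"dx":0,"dy":-0.1,"dz":0.05,"twist":0,"grip":0},{"dx":0,"dy":-0.1,"dz":0,"twist":0,"grip":0},{"dx":0,"dy":0,"dz":0,"twist":0,"grip":0},{"dx":0,"dy":0,"dz":0,"twist":0,"grip":0}]'
python3 -c "
from workcell import *
print(close_job())"
```

```text
time_s: 31.7
position: [0.5353, -0.0022, 0.1826]
tool_rot: [0.0, 0.683, 0.731, 0.001]
ft_force: [-1.2, -0.2, -0.8]
grip_width: 1.0
the job is handed in; nothing more can be done
None
```

The last cup is standing on the bat, and the tray is under the shelf, resting on the stop. I handed the job in at about 32 s, with the gripper open and clear.

**Cup:** it stood upright on the bat, within about 1.5 mm of its centre. I lowered it until I felt a light contact, then let go.

**Tray:** I turned it 9° by the knob to line it up with the shelf and slid it in on centre. Sliding took about 7.5 N. I then felt forward in small steps until the force rose to about 12 N, meaning roughly 4 to 4.5 N on the stop. I eased my push off before letting go.

**Last checks:**
- **Position:** the tray was square to the shelf edge within about 0.1–0.2° and centred within about 1 mm. Seen from about the same place, it had not moved by more than about 0.4 mm since release.
- **One reading that disagreed:** a view from farther back put the knob end about 1.5 mm further out. That is within the 2 mm calibration error, and the closer repeat look did not show it.
- **Not seen directly:** the cups were hidden under the shelf at the end, so I could not confirm they were still upright. I felt no bump while pushing them in.
- **Other things on the bench:** I saw no sign that any of them had moved, but I did not measure them again.

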